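# Open the solvent jug and set the weights out for wiping

### The job

Get the brass weights ready for a solvent wipe-down: push the red child-resistant cap of the solvent jug hard down and, keeping it pushed down, turn it counter-clockwise until it is free, lift it off and set it upright on the square cap rest of the wiping stand. Stand every brass weight that is on the granite plate upright on the stand's narrow raised rail, side by side and centred across its width. Leave the other things on the bench where they are.

Things in the scene. Friction and masses are not known exactly. Their poses are not given: they have to be found in the camera images.
- jug: White round solvent jug, yellow band, fixed, 100 mm diameter in a 116 mm steel foot; shoulder 100 mm above its origin (centre of underside, on the granite plate); z up along the neck. Neck 45 mm wide over its teeth, ends 22 mm above the shoulder. Red mark at its +x: the cap's white bar points there when locked; green mark 65 deg counter-clockwise: the bar points there when the cap is free.
- cap: Red ribbed cap, 56 mm diameter, 38 mm high, 60 g, locked on the jug's neck at the start, loose once opened. Origin: centre of its lower rim, z up, x along the white bar on top; locked, the origin is 112 mm above the jug's and x agrees with the jug's x within 5 deg. Three lugs inside catch behind teeth on the neck until it is pushed down. Hollow to 20 mm from below.
- plunger (a joint): Travel of the 20 mm spring button under the cap, m: 0 cap up, 0.008 at the stop. It gives at 8 N; 14 N at 6 mm. The cap turns only if pushed down over 4.5 mm and kept down, counter-clockwise from above; turned 52 to 78 deg (best 65) the lugs stand in the gaps and it lifts straight off (clear after 12 mm up). When locked, a stop bars turning the other way. The button stands 10 mm above the neck.
- stand: Wiping stand, fixed: aluminium foot plate 70 x 407 mm, carrying a narrow maple rail along its y, and a square maple cap rest near its +y end. Origin on the granite plate below the middle of the rail; z up.
- rail (a point): Centre of the rail's top face, axes as the stand: the rail is 40 mm wide (x), 320 mm long (y), its top 40 mm above the granite plate.
- cap_rest (a point): Centre of the cap rest's top face, 205 mm from the rail's centre along the stand's +y: 64 x 64 mm, flat, 50 mm above the granite plate.
- block: Blue anodised aluminium calibration block, 50 x 100 x 40 mm, bystander; origin at the centre of its underside.
- caliper: Steel vernier caliper, 200 mm long, lying flat, bystander.
- counterweight: Squat grey cast-iron counterweight, 60 mm diameter, 40 mm high, 2 kg, bystander standing among the brass weights; origin at the centre of its underside.
- disc_stand: Slotted maple stand, 90 x 220 mm, with five upright chrome slotted discs up to 90 mm high, fixed, bystander beyond the wiping stand; origin at the centre of its underside, on the granite plate.
- weight1: Brass weight, 0.37 to 0.65 kg: squat round body 56 mm diameter and 24 mm high, a 12 mm stem, and a 24 mm ball on top whose centre is 48 mm above the origin (60 mm in all). Origin at the centre of its underside, z up through the ball. Starts standing on the black granite plate (20 mm above the work surface), or absent: three to five are there. Held by the ball it swings to hang upright.
- weight2: Brass weight, 0.37 to 0.65 kg: squat round body 56 mm diameter and 24 mm high, a 12 mm stem, and a 24 mm ball on top whose centre is 48 mm above the origin (60 mm in all). Origin at the centre of its underside, z up through the ball. Starts standing on the black granite plate (20 mm above the work surface), or absent: three to five are there. Held by the ball it swings to hang upright.
- weight3: Brass weight, 0.37 to 0.65 kg: squat round body 56 mm diameter and 24 mm high, a 12 mm stem, and a 24 mm ball on top whose centre is 48 mm above the origin (60 mm in all). Origin at the centre of its underside, z up through the ball. Starts standing on the black granite plate (20 mm above the work surface), or absent: three to five are there. Held by the ball it swings to hang upright.
- weight4: Brass weight, 0.37 to 0.65 kg: squat round body 56 mm diameter and 24 mm high, a 12 mm stem, and a 24 mm ball on top whose centre is 48 mm above the origin (60 mm in all). Origin at the centre of its underside, z up through the ball. Starts standing on the black granite plate (20 mm above the work surface), or absent: three to five are there. Held by the ball it swings to hang upright.
- weight5: Brass weight, 0.37 to 0.65 kg: squat round body 56 mm diameter and 24 mm high, a 12 mm stem, and a 24 mm ball on top whose centre is 48 mm above the origin (60 mm in all). Origin at the centre of its underside, z up through the ball. Starts standing on the black granite plate (20 mm above the work surface), or absent: three to five are there. Held by the ball it swings to hang upright.
Not all that is in view belongs to the job. Leave any blue or purple look-alike of the weight1 alone.

How it is judged:
By the outcome, as a careful person would: the job done as asked, in the order asked, and still so for the second after the job is handed in, with the robot touching nothing.
Of weight1, weight2, weight3, weight4, weight5 only 3 to 5 are there at a start; the rules pass over those that are not, and their reading is None.
At some moment in a run one of weight1, weight2, weight3, weight4, weight5 may be knocked a few centimetres aside while the robot is not near it.
It also fails if it takes over 210 s, if anything falls off the work surface, if the arm or the gripper's body presses on something with over 40 N, if the wrist force passes 120 N, or if a joint passes its speed limit or range.

### The arm

A 7-joint arm with a two-finger parallel gripper is mounted at the origin on the work surface. World frame = base frame: x ahead of the robot, y to its left, z up, the work surface at z = 0. Lengths are in m, angles in degrees, forces in N, time in s.
With the tool pointing down it reaches from about 0.425 to 0.875 m from the base axis. Payload 4.7 kg.
Tool frame: the origin (TCP) lies midway between the tips of the shut fingers; the grasp point (between the pads) lies 19 mm behind it; z points along the fingers, y is the line along which they close (so a half turn about z gives the same grasp; the last joint's range is limited). The gripper opens to 87 mm and grips with 3 to 60 N. Pads are 19 mm wide; open, the fingers measure 117 mm over their backs; the gripper's body (75 mm by 190 mm) begins 51 mm behind the grasp point.
Start: joints at [-72.817, 18.392, -4.016, 83.108, 1.295, 78.541, -3.26], TCP at [0.183, 0.624, 0.223] pointing down, gripper open.
Joint ranges: [-163.93, 163.93], [-17.29, 119.83], [-79.2, 71.16], [3.27, 140.29], [-89.18, 269.18], [5.43, 117.66], [-154.24, 154.24]. Speed limits (degrees/s): [147.25, 147.25, 180, 180, 180, 180, 180].

### API

Orientations are given as [roll, pitch, yaw] about the fixed x, y, z axes, in that order (R = Rz(yaw) Ry(pitch) Rx(roll)).
In Python, from cell import env gives the robot as it stands.
- The arm moves only by the tool step_arm, never from a script. Its argument "moves" is a list of rows, each an object with "dp": the shift along the tool's x, y, z in mm, a list of three; "dr": the turn, a rotation vector about the tool's x, y, z in rad, a list of three; "fingers": the closure, from 0 (fully open) to 1 (shut). In form: [{"dp": [dx, dy, dz], "dr": [ax, ay, az], "fingers": fingers}, ...]. A call has exactly 5 rows; each row shifts and turns the commanded pose from where the row before left it, along the tool's axes as they then stand; what a row does not reach is not made up. A row lasts 1/8 s, in which the tool goes at most 62.5 mm and 10.7 degrees, less where a joint would pass 70% of its speed; a pose out of reach is approached as far as the arm can. A call with a gripper value outside its range is refused whole. The fingers move at their own pace and stop on an object; "squeeze" is the grip in N (left out, the last holds). Time passes only in rows, so rows that do not move let the fingers close, or fill a call up. It gives the time, the measured TCP pose, the force, the opening and the grip force at its end, in the units of the state.
- env.get_obs(): the state, without advancing time (a new reading comes with each control period).
- env.read_camera(name): name is "scene" or "top" or "wrist"; returns the picture (420x560x3 uint8, red, green, blue); there is no depth.
- env.camera_model(name): a dict with "fx", "fy", "cx", "cy" (pixels), "R" (3x3) and "t" (3): a world point X has camera coordinates R X + t. Camera axes: x right, y down, z forward; pixel columns grow to the right and rows downward; lengths in m; the calibration is good to about 2 mm. A picture is of the moment at which its call begins: read the wrist's pose just before it. camera_model takes no time and is no camera call; for the wrist camera it gives the pose at the moment of the call.
- env.sign_off(): hands the job in; it is judged then, once.
The state is a dict: "time_s": time; "qpos": joint angles; "joint_velocities": joint speeds; "effort": joint torques, N m; "tool_pos": TCP position; "tool_rot": TCP orientation; "force": force on the tool from outside, world axes, zero at the start; "wrist_torque": the same for the moment, N m; "grip_width": finger opening in m; "grasp_force": force on a finger pad.
Only numpy, scipy, OpenCV 4.12 (cv2) and the standard library are available. Lean on these libraries where they do the work, as an engineer would, in place of code of your own. Each camera call takes 0.05 s, during which the arm holds its last target. There are 200 camera calls.

## Working session

There is one attempt and no reset: what is moved stays moved. The work goes in short steps, Python scripts to look and compute and a tool call to move; the robot and the scene stay as the last step left them, time stands still between calls to the robot, and variables do not carry over. Pictures are saved under pics/ and viewed, at most 14 in all, crops included, and the job is handed in when it is done.

Besides the shell and the picture viewer there is one more tool, called after "Request:" as name([rows], argument=value, ...), one row to a line, values as JSON. step_arm: Moves the arm, as the interface text tells. Its arguments: {"type":"object","properties":{"moves":{"type":"array","items":{"type":"object","properties":{"dp":{"type":"array","items":{"type":"number"}},"dr":{"type":"array","items":{"type":"number"}},"fingers":{"type":"number"}}}},"squeeze":{"type":"number"}},"required":["moves"]}

```bash
ls; mkdir -p pics; python3 - <<'E'
from cell import env
import cv2, json
for n in ("top","scene"):
    im=env.read_camera(n); cv2.imwrite(f"pics/{n}0.png",im[:,:,::-1]); m=env.camera_model(n)
    print(n,m)
print(env.get_obs())
E
```

```text
pics
top {'fx': 379.2157537499182, 'fy': 379.2157537499182, 'cx': 284.72673432837064, 'cy': 207.17419552840482, 'R': array([[-0.01784223, -0.99937533, -0.03050576],
       [-0.98563716,  0.02270509, -0.16734356],
       [ 0.16793167,  0.02708183, -0.98542657]]), 't': array([0.03164878, 0.5016462 , 1.01904014])}
scene {'fx': 418.29795283208125, 'fy': 418.29795283208125, 'cx': 280.52891461036523, 'cy': 208.67891061044, 'R': array([[ 0.22250754,  0.97479546,  0.01625419],
       [ 0.65834971, -0.13793686, -0.7399656 ],
       [-0.71907305,  0.17534887, -0.6724483 ]]), 't': array([-0.11031964, -0.21905181,  1.47332624])}
{'time_s': 0.1, 'qpos': array([-72.81863259,  18.43494244,  -4.01749991,  83.16900158,
         1.29589992,  78.53970077,  -3.25962198]), 'joint_velocities': array([ 0.06002878, -0.18438198,  0.07436868, -0.20553739, -0.04735988,
       -0.13641241, -0.00184284]), 'effort': array([-1.42729950e-04, -4.92568052e+01, -4.05909000e-01, -3.13399708e+01,
       -6.42512902e-02,  3.94770002e-02,  6.80581547e-05]), 'tool_pos': array([0.18312553, 0.62315236, 0.22156013]), 'tool_rot': array([-1.79901646e+02,  5.70811086e-03,  1.63630682e+02]), 'force': array([-0.95978641,  0.47167929,  0.05659837]), 'wrist_torque': array([-0.02096322, -0.02815643, -0.02529784]), 'grasp_force': 0.0, 'grip_width': 0.08694324553614602}
```

View pics/top0.png

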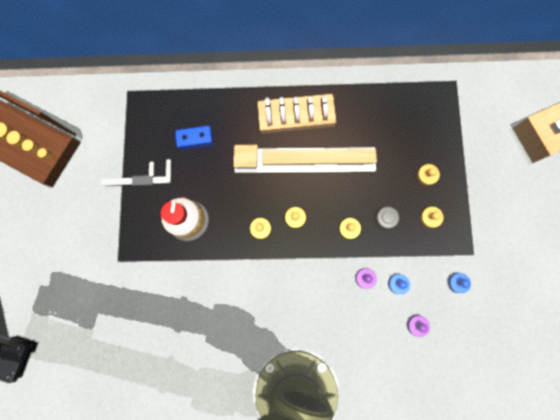

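View pics/scene0.png

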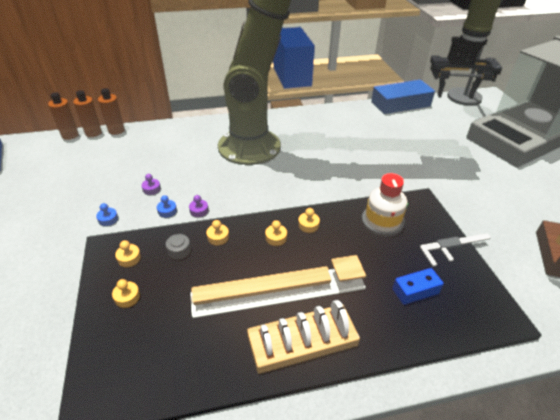

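Top view: five brass weights on the plate, at about (260,228), (295,217), (350,228), (432,216) and (429,174). The grey counterweight is at (388,217), the red cap at (173,211), the rail runs (262..376,157), and the cap rest is at (245,157). The blue and purple look-alikes lie off the plate. The scene view shows the same.

```bash
cat > h.py <<'E'
from cell import env
import numpy as np, cv2
from scipy.spatial.transform import Rotation as Rot
def ray(m,p):
    d=m["R"].T@np.array([(p[0]-m["cx"])/m["fx"],(p[1]-m["cy"])/m["fy"],1.]); return -m["R"].T@m["t"],d/np.linalg.norm(d)
def plane(m,p,z):
    c,d=ray(m,p); return c+d*(z-c[2])/d[2]
def proj(m,X):
    c=m["R"]@np.asarray(X,float)+m["t"]; return np.array([m["cx"]+m["fx"]*c[0]/c[2],m["cy"]+m["fy"]*c[1]/c[2]])
def tri(obs):
    A=np.zeros((3,3));b=np.zeros(3);L=[]
    for m,p in obs:
        c,d=ray(m,p);P=np.eye(3)-np.outer(d,d);A+=P;b+=P@c;L.append((c,P))
    X=np.linalg.solve(A,b); return X,max(np.linalg.norm(P@(X-c)) for c,P in L)
def blobs(im,lo,hi,amin=20):
    h=cv2.cvtColor(im,cv2.COLOR_RGB2HSV); k=cv2.inRange(h,np.array(lo),np.array(hi))
    n,l,s,c=cv2.connectedComponentsWithStats(k); return [(c[i].round(1),s[i].tolist()) for i in range(1,n) if s[i][4]>=amin],k
def to_tool(dw):  # world shift -> tool axes, mm
    o=env.get_obs(); return (Rot.from_euler("xyz",o["tool_rot"],degrees=True).as_matrix().T@np.asarray(dw)*1000).round(1)
E
python3 - <<'E'
from h import *
I={n:cv2.imread(f"pics/{n}0.png")[:,:,::-1].copy() for n in("top","scene")};M={n:env.camera_model(n) for n in I}
for n in I:
    print(n,"brass");[print(b) for b in blobs(I[n],(18,170,120),(32,255,255),25)[0]]
    print("red");[print(b) for b in blobs(I[n],(0,190,120),(5,255,255),20)[0]]
    print("maple");[print(b) for b in blobs(I[n],(12,60,150),(22,169,255),60)[0]]
im=I["top"]; 
for p in [(429,174),(350,157),(245,157),(173,211)]: print(p,cv2.cvtColor(im[p[1]:p[1]+1,p[0]:p[0]+1],cv2.COLOR_RGB2HSV))
a=cv2.resize(I["top"][130:250,110:310],None,fx=4,fy=4,interpolation=cv2.INTER_CUBIC)
cv2.imwrite("pics/a.png",a[:,:,::-1])
E
```

```text
top brass
red
maple
(array([296.1, 114.3]), [257, 94, 79, 37, 879])
(array([545.2, 133.2]), [528, 103, 32, 52, 313])
(array([553.1, 127.4]), [548, 118, 12, 18, 68])
(array([  9.5, 134.7]), [0, 121, 21, 25, 114])
(array([ 26.7, 145. ]), [21, 139, 13, 13, 68])
(array([245.4, 157.1]), [233, 144, 25, 24, 194])
(array([321.5, 161.9]), [263, 149, 114, 16, 281])
(array([428.4, 173.6]), [418, 164, 22, 21, 81])
(array([432.6, 216. ]), [422, 206, 22, 22, 73])
scene brass
red
maple
(array([356.2,   9.5]), [289, 0, 131, 20, 1253])
(array([340. ,  77.3]), [267, 54, 136, 43, 2696])
(array([309. , 218.4]), [298, 208, 22, 21, 166])
(array([217.1, 230.4]), [206, 220, 23, 21, 168])
(array([275.8, 231. ]), [265, 220, 22, 22, 172])
(array([126.5, 251.2]), [115, 240, 25, 23, 197])
(array([346.2, 266.7]), [331, 255, 35, 26, 213])
(array([259.3, 276.9]), [191, 266, 138, 27, 291])
(array([124.4, 290.6]), [112, 279, 27, 25, 213])
(array([260.7, 290.6]), [192, 279, 139, 24, 292])
(array([301.5, 341.8]), [247, 307, 113, 61, 591])
(array([318.6, 328.2]), [304, 311, 27, 34, 128])
(array([299.6, 331.8]), [285, 316, 28, 33, 120])
(array([280.5, 336. ]), [265, 320, 29, 35, 134])
(429, 174) [[[ 18 150 167]]]
(350, 157) [[[ 25  79 253]]]
(245, 157) [[[ 25  75 254]]]
(173, 211) [[[  7  35 253]]]
```

View pics/a.png

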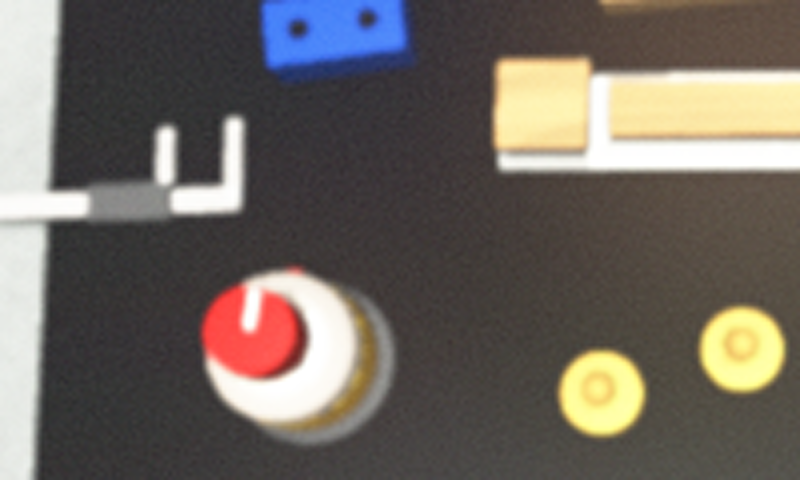

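The crop shows the cap top centred at about (252,331)/4+(110,130), with its bar pointing roughly along +x. Square rest at (543,104) and rail end at (610,107), also in crop pixels.

```bash
python3 - <<'E'
from h import *
I={n:cv2.imread(f"pics/{n}0.png")[:,:,::-1].copy() for n in("top","scene")};M={n:env.camera_model(n) for n in I}
W={}
for n in I:
    B,k=blobs(I[n],(8,50,120),(35,255,255),150)
    W[n]=[b for b in B if b[1][2]<40 and b[1][3]<40]
    print(n,[(b[0].tolist(),b[1]) for b in B if b[1][4]<6000])
    h=cv2.cvtColor(I[n],cv2.COLOR_RGB2HSV); r=((h[...,0]<5)|(h[...,0]>172))&(h[...,1]>180)&(h[...,2]>100)
    nn,l,s,c=cv2.connectedComponentsWithStats(r.astype(np.uint8)); print("red",[(c[i].round(1).tolist(),s[i].tolist()) for i in range(1,nn) if s[i][4]>60])
X=[]
for a in W["top"]:
    for b in W["scene"]:
        x,e=tri([(M["top"],a[0]),(M["scene"],b[0])])
        if e<.006 and 0.02<x[2]<.09: print(a[0],b[0],x.round(4),round(e,4))
for p in [(247,330),(290,333)]: pass
m=M["top"]; q=lambda u,v:(110+(u+.5)/4-.5,130+(v+.5)/4-.5)
print("cap top",plane(m,q(252,331),.17),"bar",plane(m,q(248,330),.17),plane(m,q(254,288),.17))
E
```

```text
top [([20.3, 102.3], [0, 91, 41, 23, 173]), ([296.6, 113.6], [257, 93, 80, 39, 2059]), ([28.6, 143.0], [0, 100, 71, 84, 3415]), ([546.9, 127.5], [527, 103, 33, 53, 1010]), ([244.7, 155.4], [233, 144, 26, 24, 577]), ([319.5, 156.8], [262, 148, 116, 17, 1617]), ([428.6, 173.9], [418, 163, 23, 22, 389]), ([195.6, 224.5], [175, 201, 30, 37, 225]), ([295.2, 216.8], [284, 206, 23, 23, 402]), ([432.1, 216.7], [421, 206, 23, 22, 411]), ([260.1, 227.7], [249, 217, 23, 23, 398]), ([349.9, 227.9], [339, 217, 23, 23, 404]), ([298.9, 358.2], [278, 352, 43, 16, 327]), ([329.0, 387.4], [316, 369, 21, 44, 399]), ([261.5, 397.8], [256, 377, 13, 39, 288])]
red [([165.6, 210.8], [161, 202, 11, 18, 113])]
scene [([199.6, 6.0], [154, 0, 92, 17, 398]), ([353.8, 11.6], [283, 0, 138, 24, 1899]), ([334.7, 78.6], [267, 54, 137, 54, 3555]), ([224.7, 148.2], [218, 137, 19, 21, 161]), ([382.7, 218.0], [366, 198, 40, 31, 497]), ([308.6, 220.0], [298, 207, 22, 25, 400]), ([217.0, 232.2], [206, 219, 23, 26, 432]), ([275.8, 232.8], [265, 220, 23, 25, 428]), ([553.2, 237.7], [543, 221, 17, 41, 435]), ([127.0, 253.1], [115, 240, 25, 26, 493]), ([348.0, 267.7], [331, 255, 35, 27, 694]), ([260.0, 284.8], [191, 266, 140, 39, 2609]), ([124.9, 292.5], [111, 279, 28, 28, 586]), ([298.1, 340.6], [247, 304, 113, 68, 3267])]
red [([391.6, 180.0], [383, 175, 19, 12, 120])]
[244.7 155.4] [348.  267.7] [0.6473 0.1288 0.0683] 0.0016
[428.6 173.9] [124.9 292.5] [ 0.5882 -0.3859  0.0404] 0.0005
[295.2 216.8] [275.8 232.8] [ 0.4744 -0.0079  0.0416] 0.0006
[432.1 216.7] [127.  253.1] [ 0.4664 -0.3857  0.0411] 0.0008
[260.1 227.7] [308.6 220. ] [0.4458 0.0901 0.0422] 0.0009
[349.9 227.9] [217.  232.2] [ 0.4401 -0.1586  0.0413] 0.0009
cap top [0.47384034 0.29580534 0.17      ] bar [0.4745241  0.29832575 0.17      ] [0.50090832 0.29541859 0.17      ]
```

```bash
cat >> h.py <<'E'
def dist_yaw(a,b): return (b-a+180)%360-180
def plan(xyz,yaw=None,n=5,f=0,r=1,frm=None,tilt=True):
    """advice: n rows from the measured pose (or frm=(xyz,yaw)) to xyz,yaw tool down"""
    o=env.get_obs(); p=np.array(o["tool_pos"] if frm is None else frm[0],float); y=o["tool_rot"][2] if frm is None else frm[1]
    T=0 if yaw is None else dist_yaw(y,yaw); p0=p.copy(); y0=y; out=[]
    for i in range(n):
        goal=p0+(np.asarray(xyz)-p0)*(i+1)/n
        R=Rot.from_euler("xyz",[180,0,y],degrees=True).as_matrix()
        d=(R.T@(goal-p)*1000).round(r)+0.; a=round(-np.radians(y0+T*(i+1)/n-y),3)+0.
        p=p+R@d/1000; y-=np.degrees(a); out.append(f'{{"dp":{d.tolist()},"dr":[0,0,{a}],"fingers":{f}}}')
    for i in range(0,n,5): print("["+",".join(out[i:i+5])+"]")
    return p,y
E
python3 -c "
from h import *
plan([.45,.296,.25],100,10)"
```

```text
[{"dp":[-34.8, -23.9, -2.8],"dr":[0,0,0.111],"fingers":0},{"dp":[-37.3, -19.8, -2.9],"dr":[0,0,0.111],"fingers":0},{"dp":[-39.2, -15.6, -2.8],"dr":[0,0,0.111],"fingers":0},{"dp":[-40.7, -11.2, -2.9],"dr":[0,0,0.111],"fingers":0},{"dp":[-41.7, -6.6, -2.8],"dr":[0,0,0.111],"fingers":0}]
[{"dp":[-42.2, -1.9, -2.9],"dr":[0,0,0.111],"fingers":0},{"dp":[-42.1, 2.7, -2.8],"dr":[0,0,0.111],"fingers":0},{"dp":[-41.6, 7.4, -2.9],"dr":[0,0,0.111],"fingers":0},{"dp":[-40.5, 12.0, -2.8],"dr":[0,0,0.112],"fingers":0},{"dp":[-38.9, 16.4, -2.8],"dr":[0,0,0.111],"fingers":0}]
```

Request:
step_arm([
  {"dp": [-35,-24,-3],"dr": [0,0,0.111],"fingers": 0},
  {"dp": [-37,-20,-3],"dr": [0,0,0.111],"fingers": 0},
  {"dp": [-39,-16,-3],"dr": [0,0,0.111],"fingers": 0},
  {"dp": [-41,-11,-3],"dr": [0,0,0.111],"fingers": 0},
  {"dp": [-42,-7,-3],"dr": [0,0,0.111],"fingers": 0},
])

```text
time_s: 0.72
tool_pos: [0.3171, 0.4577, 0.2373]
tool_rot: [-180.0, 0.0, 131.6]
force: [0.2, 0.1, 1.2]
grip_width: 0.0872
grasp_force: 0.0
```

Request:
step_arm([
  {"dp": [-42,-2,-3],"dr": [0,0,0.111],"fingers": 0},
  {"dp": [-42,3,-3],"dr": [0,0,0.111],"fingers": 0},
  {"dp": [-42,7,-3],"dr": [0,0,0.111],"fingers": 0},
  {"dp": [-40,12,-3],"dr": [0,0,0.111],"fingers": 0},
  {"dp": [-39,16,-3],"dr": [0,0,0.111],"fingers": 0},
])

```text
time_s: 1.35
tool_pos: [0.4502, 0.2938, 0.2526]
tool_rot: [-180.0, -0.0, 99.7]
force: [-0.1, 0.8, 0.5]
grip_width: 0.0872
grasp_force: 0.0
```

```bash
python3 - <<'E'
from h import *
o=env.get_obs();print(o["tool_pos"],o["tool_rot"],o["qpos"]);m=env.camera_model("wrist");im=env.read_camera("wrist");cv2.imwrite("pics/w1.png",im[:,:,::-1]);np.save("w1.npy",m,allow_pickle=True)
print(-m["R"].T@m["t"],m["R"][2],m["fx"],proj(m,[.474,.296,.17]))
E
```

```text
[0.45019114 0.29381882 0.25258451] [-1.79997563e+02 -4.77682360e-03  9.97224389e+01] [-51.64946571   3.66240161  16.51181478  97.18971637  -1.06411381
  79.30048046 -25.24951583]
[0.43603343 0.3687515  0.41623452] [ 0.0468804  -0.27193951 -0.96117175] 344.6692956438883 [310.30689557 216.79076301]
```

View pics/w1.png

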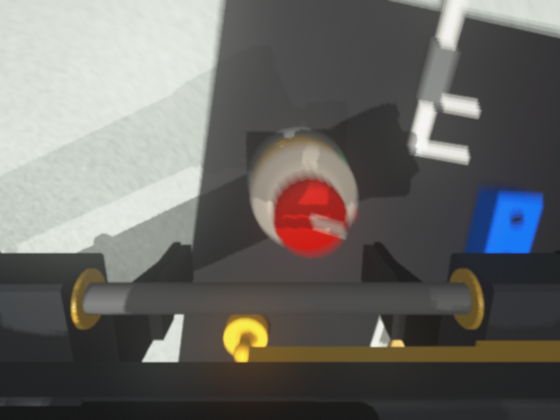

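Wrist view: cap top at about (310,218), its bar pointing right and slightly down. The open fingers lie either side, at about (180,300) and (380,300).

```bash
cat >> h.py <<'E'
def circ(P):
    A=np.c_[2*P[:,:2],np.ones(len(P))];s=np.linalg.lstsq(A,(P[:,:2]**2).sum(1),rcond=None)[0];return s[:2],np.sqrt(s[2]+s[0]**2+s[1]**2)
def redmask(im):
    h=cv2.cvtColor(im,cv2.COLOR_RGB2HSV); r=(((h[...,0]<6)|(h[...,0]>172))&(h[...,1]>150)&(h[...,2]>90)).astype(np.uint8)
    n,l,s,c=cv2.connectedComponentsWithStats(r); i=1+np.argmax(s[1:,4]); return (l==i).astype(np.uint8)
E
python3 - <<'E'
from h import *
m=np.load("w1.npy",allow_pickle=True).item();im=cv2.imread("pics/w1.png")[:,:,::-1].copy()
M=env.camera_model("top");T=cv2.imread("pics/top0.png")[:,:,::-1].copy()
for nm,mm,i,lo in(("wrist",m,im,1),("top",M,T,0)):
    k=redmask(i);c=cv2.convexHull(max(cv2.findContours(k,0,1)[0],key=len))[:,0].astype(float)
    d=cv2.minEnclosingCircle(c.astype(np.float32)); print(nm,d)
    c0=proj(mm,[.474,.296,.17])
    # keep the edge away from the camera foot-point (pure top-face edge)
    cam=(-mm["R"].T@mm["t"])[:2]
    for z in(.165,.17,.175):
        P=np.array([plane(mm,p,z) for p in c]); ce=P[:,:2].mean(0); v=(ce-cam); s=(P[:,:2]-ce)@v>0.0
        print(z,circ(P[s]),s.sum())
w=cv2.inRange(cv2.cvtColor(im,cv2.COLOR_RGB2HSV),np.array((0,0,110)),np.array((180,110,255)))
hull=np.zeros_like(w);cv2.fillConvexPoly(hull,cv2.convexHull(max(cv2.findContours(redmask(im),0,1)[0],key=len)),1)
w[hull==0]=0; w[:,:280]=0;ys,xs=np.nonzero(w);P=np.array([plane(m,(x,y),.17) for x,y in zip(xs,ys)])[:,:2];print(len(P))
print("bar far end",plane(m,(345,235),.17),P.mean(0),"axis",np.linalg.svd(P-P.mean(0))[2][0])
E
```

```text
wrist ((310.203125, 217.0), 38.13486099243164)
0.165 (array([0.47598662, 0.29027704]), np.float64(0.02729678154249587)) 16
0.17 (array([0.47519149, 0.29183882]), np.float64(0.026753528538992356)) 16
0.175 (array([0.47439635, 0.2934006 ]), np.float64(0.026210275535495705)) 16
top ((172.5, 213.0), 12.659089088439941)
0.165 (array([0.47797666, 0.30345251]), np.float64(0.025553802294627198)) 9
0.17 (array([0.47714288, 0.30177082]), np.float64(0.02541553940059992)) 9
0.175 (array([0.4763091 , 0.30008913]), np.float64(0.02527727650658606)) 9
358
bar far end [0.50285174 0.28617842 0.17      ] [0.48863959 0.29134821] axis [ 0.97555551 -0.21975316]
```

```bash
python3 -c "
from h import *
plan([.475,.24,.25],None,5)"
```

```text
[{"dp":[-10.0, 2.5, 0.6],"dr":[0,0,0.0],"fingers":0},{"dp":[-10.0, 2.5, 0.7],"dr":[0,0,0.0],"fingers":0},{"dp":[-10.0, 2.5, 0.6],"dr":[0,0,0.0],"fingers":0},{"dp":[-10.0, 2.5, 0.7],"dr":[0,0,0.0],"fingers":0},{"dp":[-10.0, 2.4, 0.6],"dr":[0,0,0.0],"fingers":0}]
```

Request:
step_arm([
  {"dp": [-12.5,3,0.5],"dr": [0,0,0],"fingers": 0},
  {"dp": [-12.5,3,0.5],"dr": [0,0,0],"fingers": 0},
  {"dp": [-12.5,3,0.5],"dr": [0,0,0],"fingers": 0},
  {"dp": [-12.5,3,0.5],"dr": [0,0,0],"fingers": 0},
  {"dp": [0,0,0],"dr": [0,0,0],"fingers": 0},
])

```text
time_s: 2.02
tool_pos: [0.4702, 0.2472, 0.2506]
tool_rot: [180.0, 0.0, 99.9]
force: [0.1, 0.0, -0.1]
grip_width: 0.087
grasp_force: 0.0
```

```bash
python3 - <<'E'
from h import *
m1=np.load("w1.npy",allow_pickle=True).item();i1=cv2.imread("pics/w1.png")[:,:,::-1].copy()
m2=env.camera_model("wrist");i2=env.read_camera("wrist");np.save("w2.npy",m2,allow_pickle=True);cv2.imwrite("pics/w2.png",i2[:,:,::-1])
print(env.get_obs()["tool_pos"])
for mm,i in((m1,i1),(m2,i2)):
    k=redmask(i);c=cv2.convexHull(max(cv2.findContours(k,0,1)[0],key=len))[:,0].astype(float)
    cam=(-mm["R"].T@mm["t"])[:2]; print(c.min(0),c.max(0),cam)
    P=np.array([plane(mm,p,.17) for p in c])[:,:2]
    for q in(0,-.01,-.02):
        v=np.array([.475,.295])-cam;v/=np.linalg.norm(v);s=(P-P.mean(0))@v>q; print(q,circ(P[s]),s.sum())
    for z in (.15,.16,.17,.18): # farthest edge along view direction, and lateral middle
        Q=np.array([plane(mm,p,z) for p in c])[:,:2]; print(z,"ymin",Q[:,1].min(),"x",Q[:,0].min(),Q[:,0].max())
E
```

```text
[0.46978588 0.24824708 0.25060035]
[275. 179.] [345. 255.] [0.43603343 0.3687515 ]
0 (array([0.47519149, 0.29183882]), np.float64(0.026753528538992356)) 16
-0.01 (array([0.47507952, 0.29263875]), np.float64(0.027335618360087417)) 20
-0.02 (array([0.47474128, 0.29330605]), np.float64(0.027829544628797373)) 24
0.15 ymin 0.2567187009715006 x 0.4479324749188867 0.5061593494176657
0.16 ymin 0.2609267503498498 x 0.4474855364685432 0.5035253589485824
0.17 ymin 0.26513479972819887 x 0.44703859801819973 0.500891368479499
0.18 ymin 0.269342849106548 x 0.44659165956785624 0.4982573780104157
[254. 107.] [332. 186.] [0.45576818 0.32217423]
0 (array([0.47164111, 0.2979284 ]), np.float64(0.02759050887499456)) 17
-0.01 (array([0.47159222, 0.2980041 ]), np.float64(0.027659716162475142)) 20
-0.02 (array([0.47169669, 0.29790009]), np.float64(0.02755811177000957)) 25
0.15 ymin 0.26626364503677985 x 0.44354433861759185 0.5024759968536121
0.16 ymin 0.26837943781919926 x 0.44400691876428905 0.5007084593538578
0.17 ymin 0.27049523060161873 x 0.4444694989109863 0.4989409218541035
0.18 ymin 0.27261102338403814 x 0.4449320790576835 0.4971733843543492
```

```bash
python3 - <<'E'
from h import *
o=env.get_obs();m=env.camera_model("wrist");i=env.read_camera("wrist");print(o["tool_pos"],env.get_obs()["tool_pos"])
k=redmask(i);c=cv2.convexHull(max(cv2.findContours(k,0,1)[0],key=len))[:,0].astype(float)
for z in(.16,.17): P=np.array([plane(m,p,z) for p in c])[:,:2];print(circ(P),P.min(0),P.max(0))
T=cv2.imread("pics/top0.png")[:,:,::-1].copy();M=env.camera_model("top")
h=cv2.cvtColor(T,cv2.COLOR_RGB2HSV)[195:230,155:195]
k=(((h[...,0]<8)|(h[...,0]>172))&(h[...,1]>120)).astype(np.uint8);c=cv2.convexHull(np.argwhere(k)[:,::-1].astype(np.int32))[:,0]+[155,195.]
P=np.array([plane(M,p,.17) for p in c])[:,:2];print("top",c.min(0),c.max(0),P.min(0),P.max(0)); s=P[:,1]>.295;print(circ(P[s]),circ(P))
plan([.473,.298,.20],100,5,.0)
E
```

```text
[0.46978588 0.24824708 0.25060035] [0.46957152 0.24875345 0.25059434]
(array([0.47249469, 0.29671526]), np.float64(0.02866871414020434)) [0.44395933 0.26799708] [0.50110348 0.32553801]
(array([0.47181869, 0.2977504 ]), np.float64(0.027541338667180348)) [0.44440547 0.27016154] [0.49930247 0.32543972]
top [160. 201.] [185. 223.] [0.44702432 0.26459496] [0.50279517 0.32762353]
(array([0.47619093, 0.30045045]), np.float64(0.027434097628495104)) (array([0.47374823, 0.29599795]), np.float64(0.030570449710827015))
[{"dp":[9.6, 2.4, 10.1],"dr":[0,0,0.0],"fingers":0.0},{"dp":[9.6, 2.4, 10.1],"dr":[0,0,0.0],"fingers":0.0},{"dp":[9.5, 2.4, 10.2],"dr":[0,0,0.0],"fingers":0.0},{"dp":[9.6, 2.4, 10.1],"dr":[0,0,0.001],"fingers":0.0},{"dp":[9.6, 2.4, 10.1],"dr":[0,0,0.0],"fingers":0.0}]
```

Request:
step_arm([
  {"dp": [9.5,2.5,10],"dr": [0,0,0],"fingers": 0},
  {"dp": [9.5,2.5,10],"dr": [0,0,0],"fingers": 0},
  {"dp": [9.5,2.5,10],"dr": [0,0,0],"fingers": 0},
  {"dp": [9.5,2.5,10],"dr": [0,0,0],"fingers": 0},
  {"dp": [9.5,2.5,10],"dr": [0,0,0],"fingers": 0},
])

```text
time_s: 2.75
tool_pos: [0.4737, 0.2981, 0.1997]
tool_rot: [-180.0, 0.0, 100.0]
force: [0.2, -0.3, -0.2]
grip_width: 0.0874
grasp_force: 0.0
```

Request:
step_arm([
  {"dp": [0,0,16],"dr": [0,0,0],"fingers": 0},
  {"dp": [0,0,16],"dr": [0,0,0],"fingers": 0},
  {"dp": [0,0,16],"dr": [0,0,0],"fingers": 0},
  {"dp": [0,0,16],"dr": [0,0,0],"fingers": 0},
  {"dp": [0,0,0],"dr": [0,0,0],"fingers": 0},
])

```text
time_s: 3.38
tool_pos: [0.4729, 0.2965, 0.1349]
tool_rot: [-179.9, 0.1, 100.0]
force: [-0.5, 0.0, 0.9]
grip_width: 0.0869
grasp_force: 0.0
```

Request:
step_arm([
  {"dp": [0,0,0],"dr": [0,0,0],"fingers": 1},
  {"dp": [0,0,0],"dr": [0,0,0],"fingers": 1},
  {"dp": [0,0,0],"dr": [0,0,0],"fingers": 1},
  {"dp": [0,0,0],"dr": [0,0,0],"fingers": 1},
  {"dp": [0,0,0],"dr": [0,0,0],"fingers": 1},
], squeeze=50)

```text
time_s: 4.0
tool_pos: [0.4737, 0.2974, 0.1369]
tool_rot: [180.0, -0.0, 100.0]
force: [-0.9, 0.2, 2.6]
grip_width: 0.0558
grasp_force: 50.0
```

Request:
step_arm([
  {"dp": [0,0,2],"dr": [0,0,0],"fingers": 1},
  {"dp": [0,0,2],"dr": [0,0,0],"fingers": 1},
  {"dp": [0,0,2],"dr": [0,0,0],"fingers": 1},
  {"dp": [0,0,1.5],"dr": [0,0,0],"fingers": 1},
  {"dp": [0,0,0],"dr": [0,0,0],"fingers": 1},
], squeeze=60)

```text
time_s: 4.62
tool_pos: [0.4738, 0.2975, 0.1312]
tool_rot: [180.0, -0.1, 100.0]
force: [-5.3, -1.5, 11.9]
grip_width: 0.0559
grasp_force: 60.0
```

Request:
step_arm([
  {"dp": [0,0,1.5],"dr": [0,0,0],"fingers": 1},
  {"dp": [0,0,1.5],"dr": [0,0,0],"fingers": 1},
  {"dp": [0,0,0],"dr": [0,0,0],"fingers": 1},
  {"dp": [0,0,0],"dr": [0,0,0],"fingers": 1},
  {"dp": [0,0,0],"dr": [0,0,0],"fingers": 1},
])

```text
time_s: 5.25
tool_pos: [0.4738, 0.2976, 0.1288]
tool_rot: [180.0, -0.1, 100.0]
force: [-5.6, -4.0, 16.6]
grip_width: 0.0555
grasp_force: 60.0
```

Request:
step_arm([
  {"dp": [0,0,0],"dr": [0,0,-0.113],"fingers": 1},
  {"dp": [0,0,0],"dr": [0,0,-0.113],"fingers": 1},
  {"dp": [0,0,0],"dr": [0,0,-0.113],"fingers": 1},
  {"dp": [0,0,0],"dr": [0,0,-0.113],"fingers": 1},
  {"dp": [0,0,0],"dr": [0,0,-0.113],"fingers": 1},
])

```text
time_s: 5.88
tool_pos: [0.4746, 0.2982, 0.1292]
tool_rot: [179.8, -0.0, 132.6]
force: [-3.7, -2.8, 14.4]
grip_width: 0.0556
grasp_force: 60.0
```

Request:
step_arm([
  {"dp": [0,0,0.5],"dr": [0,0,-0.113],"fingers": 1},
  {"dp": [0,0,0],"dr": [0,0,-0.113],"fingers": 1},
  {"dp": [0,0,0],"dr": [0,0,-0.113],"fingers": 1},
  {"dp": [0,0,0],"dr": [0,0,-0.113],"fingers": 1},
  {"dp": [0,0,0],"dr": [0,0,-0.113],"fingers": 1},
])

```text
time_s: 6.5
tool_pos: [0.4742, 0.299, 0.1289]
tool_rot: [179.8, 0.0, 165.0]
force: [-5.1, -1.5, 15.8]
grip_width: 0.0562
grasp_force: 60.0
```

```bash
python3 - <<'E'
from h import *
o=env.get_obs();print(o["tool_rot"],o["wrist_torque"],o["force"],o["qpos"])
m=env.camera_model("wrist");i=env.read_camera("wrist");cv2.imwrite("pics/w3.png",i[:,:,::-1])
t=env.read_camera("top");s=env.read_camera("scene");cv2.imwrite("pics/s3.png",np.hstack([cv2.resize(x,None,fx=4,fy=4) for x in(t[180:240,140:220],s[150:210,350:430])])[:,:,::-1])
E
```

```text
[1.79771629e+02 4.46469404e-02 1.64984369e+02] [-0.25751666  1.23170028 -0.22326265] [-5.12567417 -1.48160363 15.78866918] [-44.50310654  11.12987876  10.77083492 103.39914045  -2.40024478
  65.47960402  42.04336505]
```

View pics/w3.png

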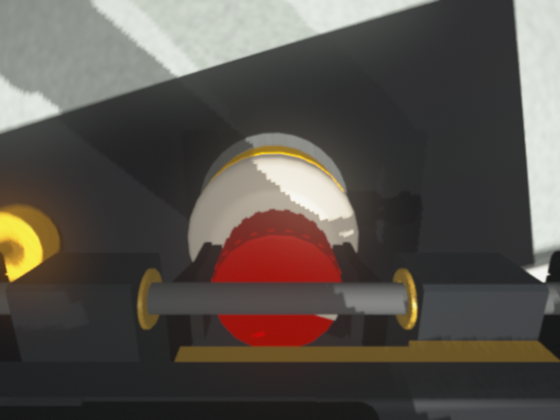

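View pics/s3.png

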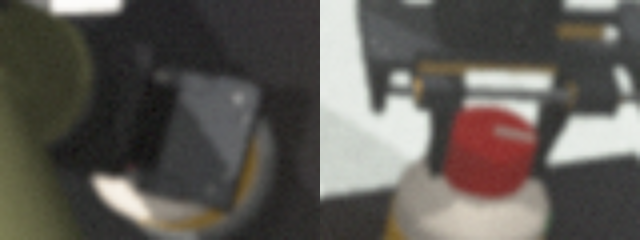

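In the wrist view the white bar sits at (330,317), at the same angle to the gripper as before, so the cap turned with it by 65°. In the scene crop the bar points along +y. Now I lift it.

Request:
step_arm([
  {"dp": [0,0,-5],"dr": [0,0,0],"fingers": 1},
  {"dp": [0,0,-5],"dr": [0,0,0],"fingers": 1},
  {"dp": [0,0,-5],"dr": [0,0,0],"fingers": 1},
  {"dp": [0,0,-3],"dr": [0,0,0],"fingers": 1},
  {"dp": [0,0,0],"dr": [0,0,0],"fingers": 1},
])

```text
time_s: 7.28
tool_pos: [0.4738, 0.2971, 0.1433]
tool_rot: [-180.0, -0.0, 164.8]
force: [0.2, -0.3, -0.5]
grip_width: 0.0554
grasp_force: 60.0
```

Request:
step_arm([
  {"dp": [0,0,-20],"dr": [0,0,0],"fingers": 1},
  {"dp": [0,0,-20],"dr": [0,0,0],"fingers": 1},
  {"dp": [0,0,-20],"dr": [0,0,0],"fingers": 1},
  {"dp": [0,0,-20],"dr": [0,0,0],"fingers": 1},
  {"dp": [0,0,-20],"dr": [0,0,0],"fingers": 1},
])

```text
time_s: 7.9
tool_pos: [0.4736, 0.2971, 0.2436]
tool_rot: [-180.0, -0.0, 164.8]
force: [-0.4, 0.6, -0.2]
grip_width: 0.0563
grasp_force: 60.0
```

```bash
python3 - <<'E'
from h import *
t=cv2.imread("pics/top0.png")[:,:,::-1].copy();M=env.camera_model("top");print(-M["R"].T@M["t"])
for nm,(r0,r1,c0,c1),z in(("rest",(140,175,228,262),.07),("rail",(144,170,259,382),.06)):
    h=cv2.cvtColor(t,cv2.COLOR_RGB2HSV)[r0:r1,c0:c1]
    k=cv2.inRange(h,np.array((8,50,215)),np.array((35,255,255)))
    c=max(cv2.findContours(k,0,1)[0],key=cv2.contourArea); b=cv2.boxPoints(cv2.minAreaRect(c))+[c0,r0]
    P=np.array([plane(M,p,z)[:2] for p in b]);print(nm,b.round(1).tolist(),P.round(4).tolist(),P.mean(0),np.linalg.norm(P-np.roll(P,1,0),axis=1))
s=cv2.imread("pics/scene0.png")[:,:,::-1].copy();S=env.camera_model("scene")
a=cv2.resize(s[245:320,180:380],None,fx=4,fy=4,interpolation=cv2.INTER_CUBIC);b=cv2.resize(t[135:180,225:385],None,fx=5,fy=5,interpolation=cv2.INTER_CUBIC)
cv2.imwrite("pics/b.png",np.vstack([a,b])[:,:,::-1]);print(a.shape)
E
```

```text
[ 0.32387671 -0.00735839  1.08910196]
rest [[234.0, 145.0], [257.0, 145.0], [257.0, 166.0], [234.0, 166.0]] [[0.6785, 0.1604], [0.6766, 0.0955], [0.6156, 0.0958], [0.6173, 0.1601]] [0.64701115 0.12795389] [0.06116373 0.0649816  0.06102908 0.06435383]
rail [[261.8, 150.0], [375.0, 148.0], [375.2, 162.2], [262.0, 164.3]] [[0.6648, 0.083], [0.662, -0.2355], [0.6206, -0.2338], [0.6231, 0.0826]] [ 0.64263038 -0.07594415] [0.04170281 0.31848218 0.04136413 0.31641301]
(300, 800, 3)
```

View pics/b.png

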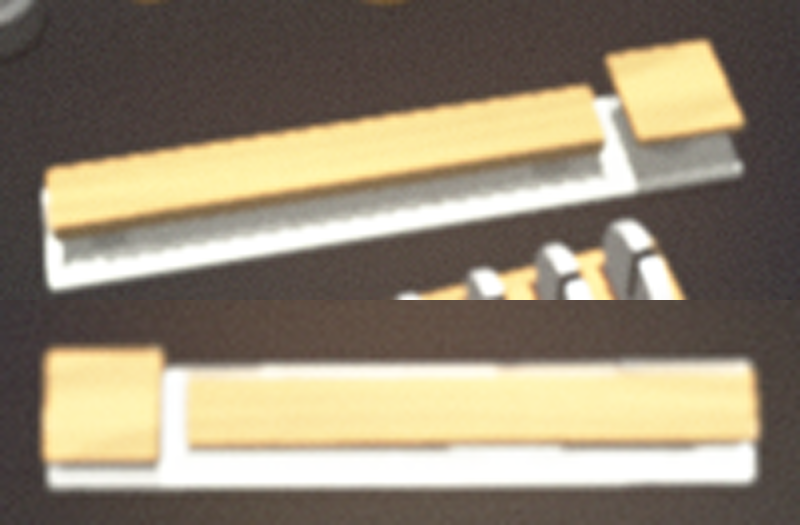

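The crops show the rail and rest top faces clearly. Scene crop (x4): rail corners (48,170), (592,85), (605,148), (52,230). Rest corners (606,55), (708,40), (743,127), (640,142).

```bash
python3 - <<'E'
from h import *
S=env.camera_model("scene");M=env.camera_model("top")
qs=lambda p:(180+(p[0]+.5)/4-.5,245+(p[1]+.5)/4-.5); qt=lambda p:(225+(p[0]+.5)/5-.5,135+(p[1]-300+.5)/5-.5)
for sc,tp in ([((592,85),(188,447)),((605,148),(188,373)),((52,230),(757,362)),((48,170),(759,440))],[((606,55),(161,463)),((708,40),(42,463)),((743,127),(44,347)),((640,142),(163,347))]):
    X=[];
    for a,b in zip(sc,tp):
        x,e=tri([(S,qs(a)),(M,qt(b))]);X.append(x);print(x.round(4),round(e,4))
    print("mean",np.mean(X,0))
plan([.647,.13,.17],165,10,1)
E
```

```text
Traceback (most recent call last):
ValueError: too many values to unpack (expected 2)
```

```bash
python3 - <<'E'
from h import *
S=env.camera_model("scene");M=env.camera_model("top")
qs=lambda p:(180+(p[0]+.5)/4-.5,245+(p[1]+.5)/4-.5); qt=lambda p:(225+(p[0]+.5)/5-.5,135+(p[1]-300+.5)/5-.5)
for L in ([((592,85),(188,447)),((605,148),(188,373)),((52,230),(757,362)),((48,170),(759,440))],[((606,55),(161,463)),((708,40),(42,463)),((743,127),(44,347)),((640,142),(163,347))]):
    X=[];
    for a,b in L:
        x,e=tri([(S,qs(a)),(M,qt(b))]);X.append(x);print(x.round(4),round(e,4))
    print("mean",np.mean(X,0))
plan([.647,.13,.17],165,10,1)
E
```

```text
[0.6245 0.0836 0.0593] 0.0014
[0.6685 0.0808 0.0553] 0.0014
[ 0.6637 -0.2369  0.0634] 0.0009
[ 0.6196 -0.2364  0.0595] 0.0008
mean [ 0.64407227 -0.07721761  0.05935704]
[0.6123 0.0966 0.0697] 0.0002
[0.6138 0.1621 0.0695] 0.001
[0.6809 0.1599 0.0693] 0.0024
[0.6794 0.095  0.0705] 0.0002
mean [0.64660899 0.12837965 0.06975226]
[{"dp":[-21.1, -11.6, 7.4],"dr":[0,0,0.0],"fingers":1},{"dp":[-21.1, -11.5, 7.3],"dr":[0,0,-0.001],"fingers":1},{"dp":[-21.2, -11.6, 7.4],"dr":[0,0,0.0],"fingers":1},{"dp":[-21.1, -11.6, 7.4],"dr":[0,0,-0.001],"fingers":1},{"dp":[-21.1, -11.6, 7.3],"dr":[0,0,0.0],"fingers":1}]
[{"dp":[-21.1, -11.6, 7.4],"dr":[0,0,0.0],"fingers":1},{"dp":[-21.1, -11.6, 7.4],"dr":[0,0,-0.001],"fingers":1},{"dp":[-21.0, -11.7, 7.3],"dr":[0,0,0.0],"fingers":1},{"dp":[-21.1, -11.6, 7.4],"dr":[0,0,-0.001],"fingers":1},{"dp":[-21.1, -11.7, 7.3],"dr":[0,0,0.0],"fingers":1}]
```

Request:
step_arm([
  {"dp": [-21,-11.5,7],"dr": [0,0,0],"fingers": 1},
  {"dp": [-21,-11.5,7],"dr": [0,0,0],"fingers": 1},
  {"dp": [-21,-11.5,7],"dr": [0,0,0],"fingers": 1},
  {"dp": [-21,-11.5,7],"dr": [0,0,0],"fingers": 1},
  {"dp": [-21,-11.5,7],"dr": [0,0,0],"fingers": 1},
])

```text
time_s: 8.52
tool_pos: [0.5603, 0.2136, 0.2077]
tool_rot: [-180.0, -0.0, 164.8]
force: [0.0, 0.4, -0.4]
grip_width: 0.0558
grasp_force: 60.0
```

Request:
step_arm([
  {"dp": [-21,-11.5,7],"dr": [0,0,0],"fingers": 1},
  {"dp": [-21,-11.5,7],"dr": [0,0,0],"fingers": 1},
  {"dp": [-21,-11.5,7],"dr": [0,0,0],"fingers": 1},
  {"dp": [-21,-11.5,7],"dr": [0,0,0],"fingers": 1},
  {"dp": [-21,-11.5,7],"dr": [0,0,0],"fingers": 1},
])

```text
time_s: 9.15
tool_pos: [0.6465, 0.1306, 0.1726]
tool_rot: [-180.0, -0.0, 164.8]
force: [-0.1, -0.5, -0.5]
grip_width: 0.0557
grasp_force: 60.0
```

Request:
step_arm([
  {"dp": [0,0,0],"dr": [0,0,0],"fingers": 1},
  {"dp": [0,0,0],"dr": [0,0,0],"fingers": 1},
  {"dp": [0,0,0],"dr": [0,0,0],"fingers": 1},
  {"dp": [0,0,0],"dr": [0,0,0],"fingers": 1},
  {"dp": [0,0,0],"dr": [0,0,0],"fingers": 1},
])

```text
time_s: 9.78
tool_pos: [0.646, 0.1318, 0.1739]
tool_rot: [180.0, 0.0, 164.8]
force: [-0.4, -0.1, -0.6]
grip_width: 0.0559
grasp_force: 60.0
```

```bash
python3 - <<'E'
from h import *
o=env.get_obs();m=env.camera_model("wrist");i=env.read_camera("wrist");cv2.imwrite("pics/w4.png",i[:,:,::-1]);np.save("w4.npy",m,allow_pickle=True)
print(o["tool_pos"],o["tool_rot"],[proj(m,X).round(0).tolist() for X in([.6123,.0966,.07],[.6138,.162,.07],[.681,.16,.07],[.679,.095,.07])])
plan([.6467,.1282,.085],165,5,1)
E
```

```text
[0.6460237  0.13177418 0.17387591] [1.79972205e+02 1.29047542e-02 1.64812749e+02] [[223.0, 179.0], [303.0, 159.0], [321.0, 238.0], [245.0, 255.0]]
[{"dp":[-0.3, -0.6, 17.8],"dr":[0,0,-0.001],"fingers":1},{"dp":[-0.3, -0.7, 17.7],"dr":[0,0,0.0],"fingers":1},{"dp":[-0.3, -0.6, 17.8],"dr":[0,0,-0.001],"fingers":1},{"dp":[-0.3, -0.6, 17.7],"dr":[0,0,-0.001],"fingers":1},{"dp":[-0.3, -0.6, 17.8],"dr":[0,0,-0.001],"fingers":1}]
```

View pics/w4.png

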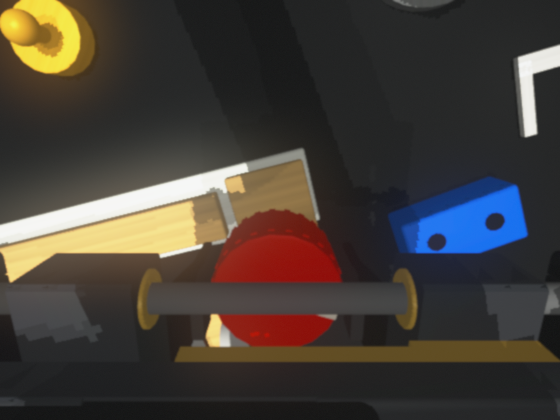

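Cap held, and the rest's near corners at about (224,178) and (302,160) match my prediction to about a pixel. I'll lower it now.

Request:
step_arm([
  {"dp": [-0.5,-0.5,18],"dr": [0,0,0],"fingers": 1},
  {"dp": [0,-0.5,18],"dr": [0,0,0],"fingers": 1},
  {"dp": [-0.5,-1,18],"dr": [0,0,0],"fingers": 1},
  {"dp": [-0.5,-1,18],"dr": [0,0,0],"fingers": 1},
  {"dp": [0,0,14],"dr": [0,0,0],"fingers": 1},
])

```text
time_s: 10.45
tool_pos: [0.6464, 0.1276, 0.0858]
tool_rot: [-180.0, -0.1, 164.8]
force: [-0.2, 0.2, -0.4]
grip_width: 0.0554
grasp_force: 60.0
```

Request:
step_arm([
  {"dp": [0,0,3],"dr": [0,0,0],"fingers": 1},
  {"dp": [0,0,3],"dr": [0,0,0],"fingers": 1},
  {"dp": [0,0,2],"dr": [0,0,0],"fingers": 1},
  {"dp": [0,0,1],"dr": [0,0,0],"fingers": 1},
  {"dp": [0,0,0],"dr": [0,0,0],"fingers": 1},
])

```text
time_s: 11.08
tool_pos: [0.647, 0.128, 0.0789]
tool_rot: [180.0, 0.0, 164.8]
force: [-0.3, -0.7, -0.6]
grip_width: 0.0556
grasp_force: 60.0
```

Request:
step_arm([
  {"dp": [0,0,1],"dr": [0,0,0],"fingers": 1},
  {"dp": [0,0,1],"dr": [0,0,0],"fingers": 1},
  {"dp": [0,0,1],"dr": [0,0,0],"fingers": 1},
  {"dp": [0,0,0],"dr": [0,0,0],"fingers": 1},
  {"dp": [0,0,0],"dr": [0,0,0],"fingers": 1},
])

```text
time_s: 11.7
tool_pos: [0.6469, 0.1279, 0.0756]
tool_rot: [180.0, 0.0, 164.8]
force: [-0.5, 0.3, -0.8]
grip_width: 0.056
grasp_force: 60.0
```

Request:
step_arm([
  {"dp": [0,0,1],"dr": [0,0,0],"fingers": 1},
  {"dp": [0,0,0.5],"dr": [0,0,0],"fingers": 1},
  {"dp": [0,0,0],"dr": [0,0,0],"fingers": 1},
  {"dp": [0,0,0],"dr": [0,0,0],"fingers": 1},
  {"dp": [0,0,0],"dr": [0,0,0],"fingers": 1},
])

```text
time_s: 12.32
tool_pos: [0.647, 0.128, 0.075]
tool_rot: [180.0, 0.0, 164.8]
force: [-1.4, 0.2, 5.0]
grip_width: 0.0557
grasp_force: 60.0
```

Request:
step_arm([
  {"dp": [0,0,0],"dr": [0,0,0],"fingers": 0.2},
  {"dp": [0,0,0],"dr": [0,0,0],"fingers": 0.1},
  {"dp": [0,0,0],"dr": [0,0,0],"fingers": 0},
  {"dp": [0,0,-10],"dr": [0,0,0],"fingers": 0},
  {"dp": [0,0,-20],"dr": [0,0,0],"fingers": 0},
])

```text
time_s: 12.95
tool_pos: [0.6463, 0.1279, 0.1043]
tool_rot: [-180.0, -0.1, 164.8]
force: [0.1, 0.6, 0.7]
grip_width: 0.086
grasp_force: 0.0
```

Request:
step_arm([
  {"dp": [0,0,-30],"dr": [0,0,0.17],"fingers": 0.3},
  {"dp": [0,0,-30],"dr": [0,0,0.17],"fingers": 0.3},
  {"dp": [0,0,-30],"dr": [0,0,0.17],"fingers": 0.3},
  {"dp": [0,0,0],"dr": [0,0,0.17],"fingers": 0.3},
  {"dp": [0,0,0],"dr": [0,0,0.17],"fingers": 0.3},
])

```text
time_s: 13.58
tool_pos: [0.6476, 0.1281, 0.1967]
tool_rot: [179.8, 0.0, 115.8]
force: [0.2, 0.2, -0.0]
grip_width: 0.0612
grasp_force: 0.0
```

```bash
cat >> h.py <<'E'
def weights(show=False):
    I={n:env.read_camera(n) for n in("top","scene")};M={n:env.camera_model(n) for n in I};W={}
    for n in I: W[n]=[b for b in blobs(I[n],(8,50,120),(35,255,255),150)[0] if 17<b[1][2]<34 and 17<b[1][3]<34]
    R=[]
    for a in W["top"]:
        for b in W["scene"]:
            x,e=tri([(M["top"],a[0]),(M["scene"],b[0])])
            if e<.006 and .02<x[2]<.1: R.append(x); print("w",a[0],b[0],x.round(4),round(e,4))
    return I
E
python3 - <<'E'
from h import *
I=weights();cv2.imwrite("pics/t5.png",I["top"][:,:,::-1])
print(env.get_obs()["grip_width"],env.get_obs()["tool_rot"])
plan([.4458,.0901,.12],90,10,.3)
E
```

```text
w [428.6 173.9] [124.8 292.5] [ 0.5882 -0.386   0.0405] 0.0006
w [295.2 216.9] [275.7 232.8] [ 0.4741 -0.008   0.0413] 0.0008
w [432.2 216.7] [127.  253.2] [ 0.4665 -0.3859  0.0408] 0.0007
w [349.9 227.9] [217.  232.3] [ 0.4401 -0.1586  0.041 ] 0.0009
0.061194271454092584 [1.79871222e+02 2.00356737e-02 1.16058118e+02]
[{"dp":[5.4, -19.8, 7.6],"dr":[0,0,0.045],"fingers":0.3},{"dp":[4.6, -20.0, 7.6],"dr":[0,0,0.046],"fingers":0.3},{"dp":[3.6, -20.2, 7.6],"dr":[0,0,0.045],"fingers":0.3},{"dp":[2.7, -20.3, 7.6],"dr":[0,0,0.046],"fingers":0.3},{"dp":[1.8, -20.4, 7.6],"dr":[0,0,0.045],"fingers":0.3}]
[{"dp":[0.8, -20.5, 7.6],"dr":[0,0,0.046],"fingers":0.3},{"dp":[-0.1, -20.5, 7.6],"dr":[0,0,0.045],"fingers":0.3},{"dp":[-1.0, -20.5, 7.5],"dr":[0,0,0.046],"fingers":0.3},{"dp":[-2.0, -20.4, 7.6],"dr":[0,0,0.045],"fingers":0.3},{"dp":[-2.8, -20.4, 7.6],"dr":[0,0,0.046],"fingers":0.3}]
```

View pics/t5.png

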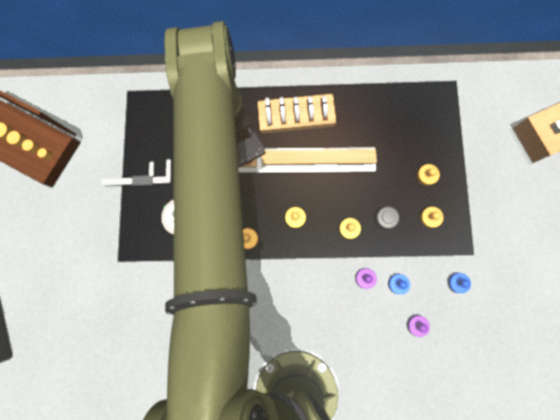

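The top view shows weight1 knocked aside, now at about (248,238). The other four are unchanged. I'll measure it anew.

```bash
python3 - <<'E'
from h import *
T=env.read_camera("top");S=env.read_camera("scene");MT=env.camera_model("top");MS=env.camera_model("scene")
a=blobs(T,(8,90,50),(35,255,255),100)[0];b=blobs(S,(8,90,40),(35,255,255),100)[0]
for x in a:
  if 220<x[0][0]<300 and 205<x[0][1]<250:
    for y in b:
      X,e=tri([(MT,x[0]),(MS,y[0])])
      if e<.01 and -.02<X[2]<.1: print(x,y,X.round(4),round(e,4))
E
```

```text
(array([294.9, 216.7]), [284, 206, 23, 23, 399]) (array([275.8, 233.5]), [264, 219, 24, 28, 480]) [ 0.4749 -0.0076  0.0394] 0.0011
(array([249.3, 237.9]), [241, 227, 18, 23, 328]) (array([318.3, 212.8]), [308, 200, 22, 25, 412]) [0.419  0.1234 0.038 ] 0.0017
```

```bash
python3 - <<'E'
from h import *
plan([.4743,-.008,.13],90,10,.3)
E
```

```text
[{"dp":[-4.6, -21.5, 6.5],"dr":[0,0,0.046],"fingers":0.3},{"dp":[-5.5, -21.3, 6.5],"dr":[0,0,0.046],"fingers":0.3},{"dp":[-6.5, -21.0, 6.6],"dr":[0,0,0.046],"fingers":0.3},{"dp":[-7.5, -20.7, 6.5],"dr":[0,0,0.045],"fingers":0.3},{"dp":[-8.4, -20.3, 6.5],"dr":[0,0,0.046],"fingers":0.3}]
[{"dp":[-9.3, -20.0, 6.5],"dr":[0,0,0.046],"fingers":0.3},{"dp":[-10.3, -19.4, 6.6],"dr":[0,0,0.046],"fingers":0.3},{"dp":[-11.1, -19.0, 6.5],"dr":[0,0,0.046],"fingers":0.3},{"dp":[-11.9, -18.5, 6.5],"dr":[0,0,0.046],"fingers":0.3},{"dp":[-12.9, -17.8, 6.5],"dr":[0,0,0.045],"fingers":0.3}]
```

Request:
step_arm([
  {"dp": [-4.5,-21.5,6.5],"dr": [0,0,0.046],"fingers": 0.3},
  {"dp": [-5.5,-21.5,6.5],"dr": [0,0,0.046],"fingers": 0.3},
  {"dp": [-6.5,-21,6.5],"dr": [0,0,0.046],"fingers": 0.3},
  {"dp": [-7.5,-20.5,6.5],"dr": [0,0,0.046],"fingers": 0.3},
  {"dp": [-8.5,-20.5,6.5],"dr": [0,0,0.046],"fingers": 0.3},
])

```text
time_s: 14.4
tool_pos: [0.5596, 0.0596, 0.1619]
tool_rot: [180.0, -0.0, 103.0]
force: [-0.2, -0.8, 0.3]
grip_width: 0.061
grasp_force: 0.0
```

Request:
step_arm([
  {"dp": [-9.5,-20,6.5],"dr": [0,0,0.046],"fingers": 0.3},
  {"dp": [-10.5,-19.5,6.5],"dr": [0,0,0.046],"fingers": 0.3},
  {"dp": [-11,-19,6.5],"dr": [0,0,0.046],"fingers": 0.3},
  {"dp": [-12,-18.5,6.5],"dr": [0,0,0.046],"fingers": 0.3},
  {"dp": [-13,-18,6.5],"dr": [0,0,0.046],"fingers": 0.3},
])

```text
time_s: 15.02
tool_pos: [0.4728, -0.0086, 0.1294]
tool_rot: [180.0, -0.0, 89.8]
force: [-0.7, -0.5, -0.0]
grip_width: 0.0611
grasp_force: 0.0
```

Request:
step_arm([
  {"dp": [0,0,0],"dr": [0,0,0],"fingers": 0.3},
  {"dp": [0,0,0],"dr": [0,0,0],"fingers": 0.3},
  {"dp": [0,0,0],"dr": [0,0,0],"fingers": 0.3},
  {"dp": [0,0,0],"dr": [0,0,0],"fingers": 0.3},
  {"dp": [0,0,0],"dr": [0,0,0],"fingers": 0.3},
])

```text
time_s: 15.65
tool_pos: [0.4734, -0.0079, 0.1291]
tool_rot: [180.0, 0.0, 89.7]
force: [-0.1, -0.1, -0.1]
grip_width: 0.0607
grasp_force: 0.0
```

```bash
python3 - <<'E'
from h import *
o=env.get_obs();print(o["tool_pos"],o["tool_rot"])
m=env.camera_model("wrist");i=env.read_camera("wrist");cv2.imwrite("pics/w5.png",i[:,:,::-1])
print([proj(m,X).round(0).tolist() for X in([.4743,-.008,.068],[.4743,-.008,.044])])
T=env.read_camera("top");S=env.read_camera("scene");MT=env.camera_model("top");MS=env.camera_model("scene")
a=blobs(T,(8,90,50),(35,255,255),100)[0];b=blobs(S,(8,90,40),(35,255,255),100)[0]
for x in a:
  if 200<x[0][0]<300 and 205<x[0][1]<250:
    for y in b:
      X,e=tri([(MT,x[0]),(MS,y[0])])
      if e<.01 and -.02<X[2]<.1: print(x,y,X.round(4),round(e,4))
plan([.4743,-.008,.051],90,5,.3)
E
```

```text
[ 0.47336346 -0.0078888   0.12906059] [1.79996839e+02 1.02902780e-02 8.97499984e+01]
[[280.0, 223.0], [280.0, 213.0]]
(array([246.9, 237.7]), [236, 227, 23, 23, 382]) (array([318.3, 212.8]), [308, 201, 22, 23, 395]) [0.4189 0.1268 0.0377] 0.0016
[{"dp":[0.0, 0.2, 15.6],"dr":[0,0,-0.001],"fingers":0.3},{"dp":[0.0, 0.2, 15.6],"dr":[0,0,-0.001],"fingers":0.3},{"dp":[0.0, 0.3, 15.6],"dr":[0,0,-0.001],"fingers":0.3},{"dp":[0.0, 0.2, 15.6],"dr":[0,0,-0.001],"fingers":0.3},{"dp":[0.0, 0.2, 15.6],"dr":[0,0,-0.001],"fingers":0.3}]
```

View pics/w5.png

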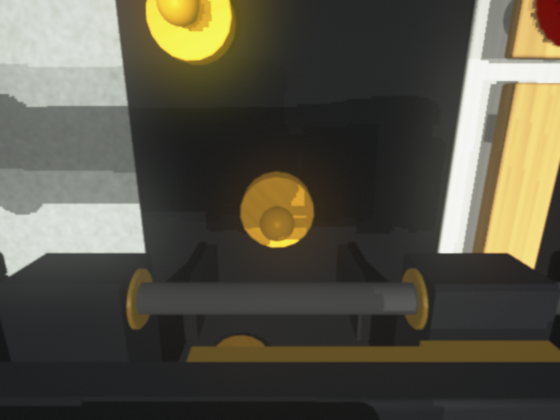

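Weight2's ball is at (277,222), within 3 px of my prediction, and sits between the fingers. I'll lower and grip.

Request:
step_arm([
  {"dp": [0,0,16],"dr": [0,0,0],"fingers": 0.3},
  {"dp": [0,0,16],"dr": [0,0,0],"fingers": 0.3},
  {"dp": [0,0,16],"dr": [0,0,0],"fingers": 0.3},
  {"dp": [0,0,16],"dr": [0,0,0],"fingers": 0.3},
  {"dp": [0,0,14],"dr": [0,0,0],"fingers": 0.3},
])

```text
time_s: 16.42
tool_pos: [0.4728, -0.0082, 0.0497]
tool_rot: [-180.0, 0.0, 89.7]
force: [1.0, -0.4, 0.4]
grip_width: 0.0609
grasp_force: 0.0
```

Request:
step_arm([
  {"dp": [0,0,0],"dr": [0,0,0],"fingers": 1},
  {"dp": [0,0,0],"dr": [0,0,0],"fingers": 1},
  {"dp": [0,0,0],"dr": [0,0,0],"fingers": 1},
  {"dp": [0,0,0],"dr": [0,0,0],"fingers": 1},
  {"dp": [0,0,0],"dr": [0,0,0],"fingers": 1},
], squeeze=30)

```text
time_s: 17.05
tool_pos: [0.4733, -0.0079, 0.0514]
tool_rot: [180.0, -0.0, 89.7]
force: [-0.9, -0.0, 1.9]
grip_width: 0.022
grasp_force: 30.0
```

Request:
step_arm([
  {"dp": [0,0,-15],"dr": [0,0,0],"fingers": 1},
  {"dp": [0,0,-15],"dr": [0,0,0],"fingers": 1},
  {"dp": [0,0,-20],"dr": [0,0,0],"fingers": 1},
  {"dp": [0,0,-20],"dr": [0,0,0],"fingers": 1},
  {"dp": [0,0,0],"dr": [0,0,0],"fingers": 1},
])

```text
time_s: 17.68
tool_pos: [0.4746, -0.008, 0.123]
tool_rot: [179.8, -0.1, 89.7]
force: [0.9, 0.1, -4.7]
grip_width: 0.0221
grasp_force: 30.0
```

```bash
python3 - <<'E'
from h import *
o=env.get_obs();print(o["tool_pos"])
plan([.6432+.016*.062,-.0766+.062,.135],90,10,1)
E
```

```text
[ 0.47459086 -0.00795408  0.12303167]
[{"dp":[-0.6, 17.0, -1.2],"dr":[0,0,0.0],"fingers":1},{"dp":[-0.6, 16.9, -1.2],"dr":[0,0,-0.001],"fingers":1},{"dp":[-0.6, 17.0, -1.2],"dr":[0,0,0.0],"fingers":1},{"dp":[-0.6, 17.0, -1.2],"dr":[0,0,-0.001],"fingers":1},{"dp":[-0.6, 16.9, -1.2],"dr":[0,0,0.0],"fingers":1}]
[{"dp":[-0.6, 17.0, -1.2],"dr":[0,0,-0.001],"fingers":1},{"dp":[-0.6, 16.9, -1.2],"dr":[0,0,0.0],"fingers":1},{"dp":[-0.6, 17.0, -1.2],"dr":[0,0,-0.001],"fingers":1},{"dp":[-0.7, 17.0, -1.2],"dr":[0,0,0.0],"fingers":1},{"dp":[-0.6, 16.9, -1.2],"dr":[0,0,-0.001],"fingers":1}]
```

Request:
step_arm([
  {"dp": [-0.5,17,-1],"dr": [0,0,0],"fingers": 1},
  {"dp": [-0.5,17,-1],"dr": [0,0,0],"fingers": 1},
  {"dp": [-0.5,17,-1],"dr": [0,0,0],"fingers": 1},
  {"dp": [-0.5,17,-1],"dr": [0,0,0],"fingers": 1},
  {"dp": [-1,17,-1],"dr": [0,0,0],"fingers": 1},
])

```text
time_s: 18.3
tool_pos: [0.5579, -0.0114, 0.125]
tool_rot: [-179.9, 0.0, 89.7]
force: [-0.4, 0.3, -4.5]
grip_width: 0.0225
grasp_force: 30.0
```

Request:
step_arm([
  {"dp": [-0.5,17,-1],"dr": [0,0,0],"fingers": 1},
  {"dp": [-0.5,17,-1],"dr": [0,0,0],"fingers": 1},
  {"dp": [-0.5,17,0],"dr": [0,0,0],"fingers": 1},
  {"dp": [-1,17,0],"dr": [0,0,0],"fingers": 1},
  {"dp": [-1,17,0],"dr": [0,0,0],"fingers": 1},
])

```text
time_s: 18.92
tool_pos: [0.6428, -0.0152, 0.1266]
tool_rot: [-179.9, 0.0, 89.7]
force: [-1.4, -0.5, -5.0]
grip_width: 0.0223
grasp_force: 30.0
```

Request:
step_arm([
  {"dp": [0,0,8],"dr": [0,0,0],"fingers": 1},
  {"dp": [0,0,8],"dr": [0,0,0],"fingers": 1},
  {"dp": [0,0,6],"dr": [0,0,0],"fingers": 1},
  {"dp": [0,0,6],"dr": [0,0,0],"fingers": 1},
  {"dp": [0,0,0],"dr": [0,0,0],"fingers": 1},
])

```text
time_s: 19.55
tool_pos: [0.6425, -0.0153, 0.0995]
tool_rot: [-179.9, -0.0, 89.7]
force: [-1.0, 0.1, -5.0]
grip_width: 0.0223
grasp_force: 30.0
```

```bash
python3 - <<'E'
from h import *
o=env.get_obs();print(o["tool_pos"],o["force"])
m=env.camera_model("wrist");i=env.read_camera("wrist");cv2.imwrite("pics/w6.png",i[:,:,::-1])
plan([.6432+.016*.062,-.0766+.062,.092],90,5,1)
E
```

```text
[ 0.64246045 -0.01532678  0.09946116] [-0.950721    0.10091672 -4.95599998]
[{"dp":[0.2, 0.3, 1.6],"dr":[0,0,-0.001],"fingers":1},{"dp":[0.1, 0.2, 1.6],"dr":[0,0,-0.001],"fingers":1},{"dp":[0.2, 0.3, 1.6],"dr":[0,0,-0.001],"fingers":1},{"dp":[0.1, 0.2, 1.6],"dr":[0,0,-0.001],"fingers":1},{"dp":[0.2, 0.3, 1.6],"dr":[0,0,-0.001],"fingers":1}]
```

View pics/w6.png

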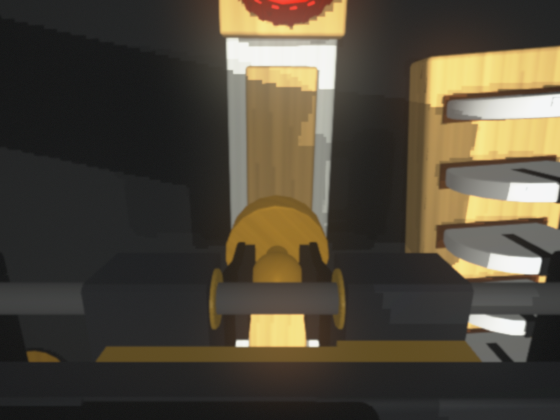

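Weight2 hangs upright over the rail: body at columns 227 to 329 (centre 278), rail edges at about 247 and 318. I'll check the centring in metres.

```bash
python3 - <<'E'
from h import *
m=env.camera_model("wrist");i=cv2.imread("pics/w6.png")
h=cv2.cvtColor(i,cv2.COLOR_BGR2HSV)
for v in(90,120,150,180):
    k=((h[v,:,0]>8)&(h[v,:,0]<35)&(h[v,:,1]>70))[200:360];u=np.nonzero(k)[0]+200
    a,b=plane(m,(u.min()-.5,v),.06),plane(m,(u.max()+.5,v),.06);print(v,u.min(),u.max(),a[:2].round(4),b[:2].round(4),((a+b)/2)[:2].round(4))
print("body",[plane(m,(u,250),.0685+.012)[:2].round(4) for u in(226.5,329)],-m["R"].T@m["t"], "tip mid",proj(m,[.64246,-.0153,.1]))
E
```

```text
90 246 316 [0.6245 0.0706] [0.6642 0.0704] [0.6444 0.0705]
120 247 314 [0.6246 0.0544] [0.6635 0.0541] [0.644  0.0542]
150 247 313 [0.624  0.0373] [0.6634 0.0371] [0.6437 0.0372]
180 247 312 [0.6235 0.0194] [0.6632 0.0192] [0.6433 0.0193]
body [array([ 0.6127, -0.0172]), array([ 0.6714, -0.0175])] [0.64191808 0.06063278 0.26363557] tip mid [278.62491584 261.17374003]
```

Request:
step_arm([
  {"dp": [0,1,2],"dr": [0,0,0],"fingers": 1},
  {"dp": [-0.5,0,2],"dr": [0,0,0],"fingers": 1},
  {"dp": [0,0,2],"dr": [0,0,0],"fingers": 1},
  {"dp": [0,0,1],"dr": [0,0,0],"fingers": 1},
  {"dp": [0,0,0],"dr": [0,0,0],"fingers": 1},
])

```text
time_s: 20.23
tool_pos: [0.644, -0.0159, 0.093]
tool_rot: [-180.0, -0.0, 89.7]
force: [-0.6, 0.2, -4.6]
grip_width: 0.0224
grasp_force: 30.0
```

Request:
step_arm([
  {"dp": [0,0,1],"dr": [0,0,0],"fingers": 1},
  {"dp": [0,0,0],"dr": [0,0,0],"fingers": 1},
  {"dp": [0,0,0],"dr": [0,0,0],"fingers": 1},
  {"dp": [0,0,0],"dr": [0,0,0],"fingers": 1},
  {"dp": [0,0,0],"dr": [0,0,0],"fingers": 1},
])

```text
time_s: 20.85
tool_pos: [0.6441, -0.0159, 0.0921]
tool_rot: [180.0, -0.0, 89.7]
force: [0.4, 0.9, -5.2]
grip_width: 0.0222
grasp_force: 30.0
```

Request:
step_arm([
  {"dp": [0,0,1],"dr": [0,0,0],"fingers": 1},
  {"dp": [0,0,0.5],"dr": [0,0,0],"fingers": 1},
  {"dp": [0,0,0],"dr": [0,0,0],"fingers": 1},
  {"dp": [0,0,0],"dr": [0,0,0],"fingers": 1},
  {"dp": [0,0,0],"dr": [0,0,0],"fingers": 1},
])

```text
time_s: 21.48
tool_pos: [0.6443, -0.016, 0.0915]
tool_rot: [180.0, -0.0, 89.7]
force: [-3.5, 0.4, 5.9]
grip_width: 0.0223
grasp_force: 30.0
```

Request:
step_arm([
  {"dp": [0,0,0],"dr": [0,0,0],"fingers": 0.3},
  {"dp": [0,0,0],"dr": [0,0,0],"fingers": 0.3},
  {"dp": [0,0,0],"dr": [0,0,0],"fingers": 0.3},
  {"dp": [0,0,-15],"dr": [0,0,0],"fingers": 0.3},
  {"dp": [0,0,-45],"dr": [0,0,0],"fingers": 0.3},
])

```text
time_s: 22.1
tool_pos: [0.6425, -0.0158, 0.1495]
tool_rot: [-179.7, 0.0, 89.7]
force: [0.6, 0.8, 1.4]
grip_width: 0.0588
grasp_force: 0.0
```

```bash
python3 - <<'E'
from h import *
o=env.get_obs();print(o["tool_pos"])
plan([.4189,.1268,.125],90,10,.3)
E
```

```text
[ 0.64248066 -0.01575465  0.14947029]
[{"dp":[14.1, -22.4, 2.4],"dr":[0,0,0.0],"fingers":0.3},{"dp":[14.2, -22.5, 2.5],"dr":[0,0,-0.001],"fingers":0.3},{"dp":[14.2, -22.4, 2.4],"dr":[0,0,0.0],"fingers":0.3},{"dp":[14.1, -22.4, 2.5],"dr":[0,0,-0.001],"fingers":0.3},{"dp":[14.2, -22.4, 2.4],"dr":[0,0,0.0],"fingers":0.3}]
[{"dp":[14.2, -22.4, 2.5],"dr":[0,0,-0.001],"fingers":0.3},{"dp":[14.2, -22.4, 2.4],"dr":[0,0,0.0],"fingers":0.3},{"dp":[14.2, -22.4, 2.5],"dr":[0,0,-0.001],"fingers":0.3},{"dp":[14.3, -22.3, 2.4],"dr":[0,0,0.0],"fingers":0.3},{"dp":[14.2, -22.4, 2.5],"dr":[0,0,-0.001],"fingers":0.3}]
```

Request:
step_arm([
  {"dp": [14,-22.5,2.5],"dr": [0,0,0],"fingers": 0.3},
  {"dp": [14,-22.5,2.5],"dr": [0,0,0],"fingers": 0.3},
  {"dp": [14,-22.5,2.5],"dr": [0,0,0],"fingers": 0.3},
  {"dp": [14,-22.5,2.5],"dr": [0,0,0],"fingers": 0.3},
  {"dp": [14,-22.5,2.5],"dr": [0,0,0],"fingers": 0.3},
])

```text
time_s: 22.72
tool_pos: [0.5318, 0.055, 0.1391]
tool_rot: [179.9, -0.0, 89.7]
force: [0.3, -0.0, -0.1]
grip_width: 0.0608
grasp_force: 0.0
```

Request:
step_arm([
  {"dp": [14.5,-22.5,2.5],"dr": [0,0,0],"fingers": 0.3},
  {"dp": [14.5,-22.5,2.5],"dr": [0,0,0],"fingers": 0.3},
  {"dp": [14.5,-22.5,2.5],"dr": [0,0,0],"fingers": 0.3},
  {"dp": [14,-22.5,2.5],"dr": [0,0,0],"fingers": 0.3},
  {"dp": [14,-22,2.5],"dr": [0,0,0],"fingers": 0.3},
])

```text
time_s: 23.35
tool_pos: [0.4202, 0.1271, 0.1266]
tool_rot: [179.9, -0.1, 89.7]
force: [-0.4, 0.7, 1.0]
grip_width: 0.0608
grasp_force: 0.0
```

Request:
step_arm([
  {"dp": [0,0,0],"dr": [0,0,0],"fingers": 0.3},
  {"dp": [0,0,0],"dr": [0,0,0],"fingers": 0.3},
  {"dp": [0,0,0],"dr": [0,0,0],"fingers": 0.3},
  {"dp": [0,0,0],"dr": [0,0,0],"fingers": 0.3},
  {"dp": [0,0,0],"dr": [0,0,0],"fingers": 0.3},
])

```text
time_s: 23.98
tool_pos: [0.4205, 0.1264, 0.1255]
tool_rot: [-180.0, 0.0, 89.7]
force: [0.4, 1.2, -0.6]
grip_width: 0.0609
grasp_force: 0.0
```

```bash
cat >> h.py <<'E'
def wcheck(x,y,zb=.068):
    """wrist view: yellow blob nearest the expected weight body, its centre cast to z=.036 (body mid)"""
    o=env.get_obs();m=env.camera_model("wrist");i=env.read_camera("wrist");print("tool",o["tool_pos"].round(4),o["tool_rot"].round(2))
    e=proj(m,[x,y,.044]);B=blobs(i,(8,90,40),(35,255,255),300)[0]
    b=min(B,key=lambda b:np.linalg.norm(b[0]-e)); s=b[1]
    c=(s[0]+(s[2]-1)/2,s[1]+(s[3]-1)/2); print("blob",b,"exp",e.round(0),"box centre at",plane(m,c,.036).round(4)[:2],"centroid",plane(m,b[0],.045).round(4)[:2]); return i
E
python3 - <<'E'
from h import *
i=wcheck(.4189,.1268)
plan([.4189,.1268,.0515],90,5,.3)
E
```

```text
tool [0.4205 0.1264 0.1255] [-1.800e+02  1.000e-02  8.967e+01]
blob (array([273.7, 210.5]), [234, 170, 85, 81, 5049]) exp [276. 214.] box centre at [0.4186 0.1276] centroid [0.417  0.1298]
[{"dp":[0.1, -0.3, 14.8],"dr":[0,0,-0.001],"fingers":0.3},{"dp":[0.0, -0.3, 14.8],"dr":[0,0,-0.001],"fingers":0.3},{"dp":[0.1, -0.3, 14.8],"dr":[0,0,-0.001],"fingers":0.3},{"dp":[0.1, -0.3, 14.8],"dr":[0,0,-0.001],"fingers":0.3},{"dp":[0.0, -0.4, 14.8],"dr":[0,0,-0.001],"fingers":0.3}]
```

Request:
step_arm([
  {"dp": [1,-1,15],"dr": [0,0,0],"fingers": 0.3},
  {"dp": [0,-0.5,15],"dr": [0,0,0],"fingers": 0.3},
  {"dp": [0,0,15],"dr": [0,0,0],"fingers": 0.3},
  {"dp": [0,0,15],"dr": [0,0,0],"fingers": 0.3},
  {"dp": [0,0,14],"dr": [0,0,0],"fingers": 0.3},
])

```text
time_s: 24.65
tool_pos: [0.4186, 0.1275, 0.0503]
tool_rot: [-180.0, 0.0, 89.7]
force: [-0.7, -0.2, -1.2]
grip_width: 0.0609
grasp_force: 0.0
```

Request:
step_arm([
  {"dp": [0,0,0],"dr": [0,0,0],"fingers": 1},
  {"dp": [0,0,0],"dr": [0,0,0],"fingers": 1},
  {"dp": [0,0,0],"dr": [0,0,0],"fingers": 1},
  {"dp": [0,0,0],"dr": [0,0,0],"fingers": 1},
  {"dp": [0,0,0],"dr": [0,0,0],"fingers": 1},
])

```text
time_s: 25.28
tool_pos: [0.4174, 0.1279, 0.0517]
tool_rot: [-179.8, -0.0, 89.7]
force: [-5.3, 0.1, 5.4]
grip_width: 0.0221
grasp_force: 30.0
```

Request:
step_arm([
  {"dp": [0,0,-15],"dr": [0,0,0],"fingers": 1},
  {"dp": [0,0,-15],"dr": [0,0,0],"fingers": 1},
  {"dp": [0,0,-20],"dr": [0,0,0],"fingers": 1},
  {"dp": [0,0,-22],"dr": [0,0,0],"fingers": 1},
  {"dp": [0,0,0],"dr": [0,0,0],"fingers": 1},
])

```text
time_s: 25.9
tool_pos: [0.4205, 0.1283, 0.1258]
tool_rot: [179.7, -0.2, 89.7]
force: [0.9, 0.1, -5.8]
grip_width: 0.0222
grasp_force: 30.0
```

```bash
python3 - <<'E'
from h import *
o=env.get_obs();print(o["tool_pos"])
plan([.646,.0474,.131],90,10,1)
E
```

```text
[0.42054674 0.1283437  0.12575251]
[{"dp":[-8.0, 22.6, -0.5],"dr":[0,0,-0.001],"fingers":1},{"dp":[-8.0, 22.6, -0.5],"dr":[0,0,0.0],"fingers":1},{"dp":[-8.0, 22.5, -0.6],"dr":[0,0,-0.001],"fingers":1},{"dp":[-8.0, 22.6, -0.5],"dr":[0,0,0.0],"fingers":1},{"dp":[-8.0, 22.6, -0.5],"dr":[0,0,-0.001],"fingers":1}]
[{"dp":[-8.1, 22.5, -0.5],"dr":[0,0,0.0],"fingers":1},{"dp":[-8.0, 22.6, -0.6],"dr":[0,0,-0.001],"fingers":1},{"dp":[-8.1, 22.6, -0.5],"dr":[0,0,0.0],"fingers":1},{"dp":[-8.1, 22.5, -0.5],"dr":[0,0,-0.001],"fingers":1},{"dp":[-8.1, 22.6, -0.5],"dr":[0,0,0.0],"fingers":1}]
```

Request:
step_arm([
  {"dp": [-8,22.5,-1],"dr": [0,0,0],"fingers": 1},
  {"dp": [-8,22.5,-1],"dr": [0,0,0],"fingers": 1},
  {"dp": [-8,22.5,-1],"dr": [0,0,0],"fingers": 1},
  {"dp": [-8,22.5,-1],"dr": [0,0,0],"fingers": 1},
  {"dp": [-8,22.5,-1],"dr": [0,0,0],"fingers": 1},
])

```text
time_s: 26.52
tool_pos: [0.5312, 0.0867, 0.1276]
tool_rot: [-179.9, 0.0, 89.7]
force: [-0.7, -0.3, -4.5]
grip_width: 0.0223
grasp_force: 30.0
```

Request:
step_arm([
  {"dp": [-8,22.5,-0.5],"dr": [0,0,0],"fingers": 1},
  {"dp": [-8,22.5,0],"dr": [0,0,0],"fingers": 1},
  {"dp": [-8,22.5,0],"dr": [0,0,0],"fingers": 1},
  {"dp": [-8,22.5,0],"dr": [0,0,0],"fingers": 1},
  {"dp": [-8,22.5,0],"dr": [0,0,0],"fingers": 1},
])

```text
time_s: 27.15
tool_pos: [0.6435, 0.0465, 0.1276]
tool_rot: [-179.9, 0.0, 89.7]
force: [0.0, 0.5, -5.5]
grip_width: 0.0222
grasp_force: 30.0
```

Request:
step_arm([
  {"dp": [0,0,8],"dr": [0,0,0],"fingers": 1},
  {"dp": [0,0,8],"dr": [0,0,0],"fingers": 1},
  {"dp": [0,0,8],"dr": [0,0,0],"fingers": 1},
  {"dp": [0,0,6],"dr": [0,0,0],"fingers": 1},
  {"dp": [0,0,0],"dr": [0,0,0],"fingers": 1},
])

```text
time_s: 27.78
tool_pos: [0.6427, 0.0469, 0.0984]
tool_rot: [-179.9, -0.0, 89.7]
force: [-0.2, -0.9, -5.3]
grip_width: 0.0221
grasp_force: 30.0
```

Request:
step_arm([
  {"dp": [0,0,0],"dr": [0,0,0],"fingers": 1},
  {"dp": [0,0,0],"dr": [0,0,0],"fingers": 1},
  {"dp": [0,0,0],"dr": [0,0,0],"fingers": 1},
  {"dp": [0,0,0],"dr": [0,0,0],"fingers": 1},
  {"dp": [0,0,0],"dr": [0,0,0],"fingers": 1},
])

```text
time_s: 28.4
tool_pos: [0.6434, 0.0466, 0.0991]
tool_rot: [180.0, -0.0, 89.7]
force: [0.2, 0.4, -4.9]
grip_width: 0.0221
grasp_force: 30.0
```

Request:
step_arm([
  {"dp": [0,1,3],"dr": [0,0,0],"fingers": 1},
  {"dp": [0,0.5,2],"dr": [0,0,0],"fingers": 1},
  {"dp": [0,0,1.5],"dr": [0,0,0],"fingers": 1},
  {"dp": [0,0,1],"dr": [0,0,0],"fingers": 1},
  {"dp": [0,0,0.5],"dr": [0,0,0],"fingers": 1},
])

```text
time_s: 29.02
tool_pos: [0.6449, 0.0465, 0.0918]
tool_rot: [-180.0, -0.0, 89.7]
force: [-3.4, 0.5, 2.6]
grip_width: 0.022
grasp_force: 30.0
```

Request:
step_arm([
  {"dp": [0,0,0],"dr": [0,0,0],"fingers": 1},
  {"dp": [0,0,0],"dr": [0,0,0],"fingers": 1},
  {"dp": [0,0,0],"dr": [0,0,0],"fingers": 1},
  {"dp": [0,0,0],"dr": [0,0,0],"fingers": 1},
  {"dp": [0,0,0],"dr": [0,0,0],"fingers": 1},
])

```text
time_s: 29.65
tool_pos: [0.6449, 0.0466, 0.0917]
tool_rot: [180.0, -0.0, 89.7]
force: [-4.7, -0.3, 5.3]
grip_width: 0.022
grasp_force: 30.0
```

Contact. I'll release it, then look again and go for weight3.

Request:
step_arm([
  {"dp": [0,0,0],"dr": [0,0,0],"fingers": 0.3},
  {"dp": [0,0,0],"dr": [0,0,0],"fingers": 0.3},
  {"dp": [0,0,0],"dr": [0,0,0],"fingers": 0.3},
  {"dp": [0,0,-15],"dr": [0,0,0],"fingers": 0.3},
  {"dp": [0,0,-45],"dr": [0,0,0],"fingers": 0.3},
])

```text
time_s: 30.28
tool_pos: [0.6434, 0.0466, 0.1501]
tool_rot: [-179.8, 0.1, 89.7]
force: [0.8, 0.5, 0.3]
grip_width: 0.0589
grasp_force: 0.0
```

```bash
python3 - <<'E'
from h import *
weights();o=env.get_obs();print(o["tool_pos"])
plan([.4401,-.1586,.125],90,10,.3)
E
```

```text
w [428.6 173.8] [124.9 292.5] [ 0.5885 -0.3858  0.0407] 0.0005
w [432.1 216.7] [126.9 253.1] [ 0.4664 -0.3858  0.0411] 0.0009
w [349.9 227.9] [217.1 232.3] [ 0.4401 -0.1585  0.041 ] 0.0008
[0.64873535 0.04625318 0.15756719]
[{"dp":[-20.6, -20.8, 3.3],"dr":[0,0,-0.001],"fingers":0.3},{"dp":[-20.6, -20.7, 3.2],"dr":[0,0,0.0],"fingers":0.3},{"dp":[-20.5, -20.8, 3.3],"dr":[0,0,-0.001],"fingers":0.3},{"dp":[-20.6, -20.8, 3.2],"dr":[0,0,0.0],"fingers":0.3},{"dp":[-20.6, -20.8, 3.3],"dr":[0,0,-0.001],"fingers":0.3}]
[{"dp":[-20.5, -20.8, 3.2],"dr":[0,0,0.0],"fingers":0.3},{"dp":[-20.5, -20.8, 3.3],"dr":[0,0,-0.001],"fingers":0.3},{"dp":[-20.5, -20.9, 3.3],"dr":[0,0,0.0],"fingers":0.3},{"dp":[-20.5, -20.8, 3.2],"dr":[0,0,-0.001],"fingers":0.3},{"dp":[-20.5, -20.9, 3.3],"dr":[0,0,0.0],"fingers":0.3}]
```

Request:
step_arm([
  {"dp": [-20.5,-20.5,0],"dr": [0,0,0],"fingers": 0.3},
  {"dp": [-20.5,-20.5,0],"dr": [0,0,0],"fingers": 0.3},
  {"dp": [-20.5,-20.5,0],"dr": [0,0,0],"fingers": 0.3},
  {"dp": [-20.5,-20.5,0],"dr": [0,0,0],"fingers": 0.3},
  {"dp": [-20.5,-20.5,5],"dr": [0,0,0],"fingers": 0.3},
])

```text
time_s: 31.0
tool_pos: [0.542, -0.0563, 0.1471]
tool_rot: [179.9, -0.0, 89.7]
force: [0.5, -0.8, -0.0]
grip_width: 0.0607
grasp_force: 0.0
```

Request:
step_arm([
  {"dp": [-20.5,-20.5,5],"dr": [0,0,0],"fingers": 0.3},
  {"dp": [-20.5,-20.5,5],"dr": [0,0,0],"fingers": 0.3},
  {"dp": [-20.5,-20.5,5],"dr": [0,0,0],"fingers": 0.3},
  {"dp": [-20.5,-20.5,5],"dr": [0,0,0],"fingers": 0.3},
  {"dp": [-20.5,-20.5,2],"dr": [0,0,0],"fingers": 0.3},
])

```text
time_s: 31.62
tool_pos: [0.4383, -0.1584, 0.1244]
tool_rot: [179.9, -0.0, 89.7]
force: [0.1, 0.1, 0.7]
grip_width: 0.0608
grasp_force: 0.0
```

Request:
step_arm([
  {"dp": [0,0,0],"dr": [0,0,0],"fingers": 0.3},
  {"dp": [0,0,0],"dr": [0,0,0],"fingers": 0.3},
  {"dp": [0,0,0],"dr": [0,0,0],"fingers": 0.3},
  {"dp": [0,0,0],"dr": [0,0,0],"fingers": 0.3},
  {"dp": [0,0,0],"dr": [0,0,0],"fingers": 0.3},
])

```text
time_s: 32.25
tool_pos: [0.4391, -0.1572, 0.124]
tool_rot: [-180.0, 0.0, 89.8]
force: [-0.2, 0.3, -0.2]
grip_width: 0.061
grasp_force: 0.0
```

```bash
python3 - <<'E'
from h import *
i=wcheck(.4401,-.1586)
plan([.4401,-.1586,.0515],90,5,.3)
E
```

```text
tool [ 0.4391 -0.1572  0.124 ] [-1.7999e+02  1.0000e-02  8.9750e+01]
blob (array([282.3, 210.5]), [238, 167, 96, 87, 5811]) exp [280. 217.] box centre at [ 0.4444 -0.1556] centroid [ 0.4418 -0.1533]
[{"dp":[-0.3, 0.2, 14.5],"dr":[0,0,-0.001],"fingers":0.3},{"dp":[-0.2, 0.2, 14.5],"dr":[0,0,-0.001],"fingers":0.3},{"dp":[-0.3, 0.2, 14.5],"dr":[0,0,-0.001],"fingers":0.3},{"dp":[-0.3, 0.3, 14.5],"dr":[0,0,-0.001],"fingers":0.3},{"dp":[-0.3, 0.2, 14.5],"dr":[0,0,0.0],"fingers":0.3}]
```

Request:
step_arm([
  {"dp": [-0.5,1,15],"dr": [0,0,0],"fingers": 0.3},
  {"dp": [0,0,15],"dr": [0,0,0],"fingers": 0.3},
  {"dp": [0,0,15],"dr": [0,0,0],"fingers": 0.3},
  {"dp": [0,0,15],"dr": [0,0,0],"fingers": 0.3},
  {"dp": [0,0,12.5],"dr": [0,0,0],"fingers": 0.3},
])

```text
time_s: 32.92
tool_pos: [0.4395, -0.1579, 0.0503]
tool_rot: [-179.9, 0.0, 89.7]
force: [1.2, 0.3, 0.7]
grip_width: 0.0609
grasp_force: 0.0
```

Request:
step_arm([
  {"dp": [0,0,0],"dr": [0,0,0],"fingers": 1},
  {"dp": [0,0,0],"dr": [0,0,0],"fingers": 1},
  {"dp": [0,0,0],"dr": [0,0,0],"fingers": 1},
  {"dp": [0,0,0],"dr": [0,0,0],"fingers": 1},
  {"dp": [0,0,0],"dr": [0,0,0],"fingers": 1},
])

```text
time_s: 33.55
tool_pos: [0.4395, -0.1579, 0.0518]
tool_rot: [-180.0, -0.0, 89.7]
force: [-2.7, -0.5, 3.9]
grip_width: 0.0219
grasp_force: 30.0
```

Request:
step_arm([
  {"dp": [0,0,-15],"dr": [0,0,0],"fingers": 1},
  {"dp": [0,0,-15],"dr": [0,0,0],"fingers": 1},
  {"dp": [0,0,-20],"dr": [0,0,0],"fingers": 1},
  {"dp": [0,0,-25],"dr": [0,0,0],"fingers": 1},
  {"dp": [0,0,0],"dr": [0,0,0],"fingers": 1},
])

```text
time_s: 34.17
tool_pos: [0.4418, -0.1583, 0.1289]
tool_rot: [179.7, -0.0, 89.7]
force: [0.1, 0.3, -3.0]
grip_width: 0.0222
grasp_force: 30.0
```

Request:
step_arm([
  {"dp": [0,0,0],"dr": [0,0,0],"fingers": 1},
  {"dp": [0,0,0],"dr": [0,0,0],"fingers": 1},
  {"dp": [0,0,0],"dr": [0,0,0],"fingers": 1},
  {"dp": [0,0,0],"dr": [0,0,0],"fingers": 1},
  {"dp": [0,0,0],"dr": [0,0,0],"fingers": 1},
])

```text
time_s: 34.8
tool_pos: [0.4398, -0.158, 0.1264]
tool_rot: [-180.0, 0.0, 89.7]
force: [-0.3, -0.1, -3.5]
grip_width: 0.022
grasp_force: 30.0
```

```bash
python3 - <<'E'
from h import *
o=env.get_obs();print(o["tool_pos"])
plan([.6428,-.078,.128],90,10,1)
E
```

```text
[ 0.43979459 -0.15797307  0.12638087]
[{"dp":[8.1, 20.3, -0.2],"dr":[0,0,-0.001],"fingers":1},{"dp":[8.1, 20.2, -0.1],"dr":[0,0,0.0],"fingers":1},{"dp":[8.1, 20.3, -0.2],"dr":[0,0,-0.001],"fingers":1},{"dp":[8.0, 20.3, -0.1],"dr":[0,0,0.0],"fingers":1},{"dp":[8.1, 20.2, -0.2],"dr":[0,0,-0.001],"fingers":1}]
[{"dp":[8.0, 20.3, -0.2],"dr":[0,0,0.0],"fingers":1},{"dp":[8.1, 20.3, -0.1],"dr":[0,0,-0.001],"fingers":1},{"dp":[8.0, 20.3, -0.2],"dr":[0,0,0.0],"fingers":1},{"dp":[8.0, 20.3, -0.2],"dr":[0,0,-0.001],"fingers":1},{"dp":[8.0, 20.3, -0.1],"dr":[0,0,0.0],"fingers":1}]
```

Request:
step_arm([
  {"dp": [8,20.5,0],"dr": [0,0,0],"fingers": 1},
  {"dp": [8,20.5,0],"dr": [0,0,0],"fingers": 1},
  {"dp": [8,20.5,0],"dr": [0,0,0],"fingers": 1},
  {"dp": [8,20.5,0],"dr": [0,0,0],"fingers": 1},
  {"dp": [8,20.5,0],"dr": [0,0,0],"fingers": 1},
])

```text
time_s: 35.42
tool_pos: [0.5433, -0.118, 0.1263]
tool_rot: [-180.0, 0.0, 89.7]
force: [0.7, 0.4, -3.4]
grip_width: 0.0223
grasp_force: 30.0
```

Request:
step_arm([
  {"dp": [8,20.5,0],"dr": [0,0,0],"fingers": 1},
  {"dp": [8,20,0],"dr": [0,0,0],"fingers": 1},
  {"dp": [8,20,0],"dr": [0,0,0],"fingers": 1},
  {"dp": [8,20,0],"dr": [0,0,0],"fingers": 1},
  {"dp": [8,20,0],"dr": [0,0,0],"fingers": 1},
])

```text
time_s: 36.05
tool_pos: [0.6439, -0.0782, 0.126]
tool_rot: [-180.0, -0.0, 89.8]
force: [-0.6, -0.0, -3.5]
grip_width: 0.022
grasp_force: 30.0
```

Request:
step_arm([
  {"dp": [0,0,8],"dr": [0,0,0],"fingers": 1},
  {"dp": [0,0,8],"dr": [0,0,0],"fingers": 1},
  {"dp": [0,0,6],"dr": [0,0,0],"fingers": 1},
  {"dp": [0,0,4],"dr": [0,0,0],"fingers": 1},
  {"dp": [0,0,0],"dr": [0,0,0],"fingers": 1},
])

```text
time_s: 36.67
tool_pos: [0.6429, -0.0791, 0.1003]
tool_rot: [-180.0, -0.0, 89.7]
force: [-0.6, 0.1, -3.7]
grip_width: 0.0221
grasp_force: 30.0
```

Request:
step_arm([
  {"dp": [0,0,0],"dr": [0,0,0],"fingers": 1},
  {"dp": [0,0,0],"dr": [0,0,0],"fingers": 1},
  {"dp": [0,0,0],"dr": [0,0,0],"fingers": 1},
  {"dp": [0,0,0],"dr": [0,0,0],"fingers": 1},
  {"dp": [0,0,0],"dr": [0,0,0],"fingers": 1},
])

```text
time_s: 37.3
tool_pos: [0.6433, -0.0789, 0.1006]
tool_rot: [180.0, -0.0, 89.7]
force: [0.1, -0.5, -3.5]
grip_width: 0.0222
grasp_force: 30.0
```

Position is good. I'll lower about 9 mm to contact at about 0.0918.

Request:
step_arm([
  {"dp": [0,0,3],"dr": [0,0,0],"fingers": 1},
  {"dp": [0,0,2.5],"dr": [0,0,0],"fingers": 1},
  {"dp": [0,0,2],"dr": [0,0,0],"fingers": 1},
  {"dp": [0,0,1],"dr": [0,0,0],"fingers": 1},
  {"dp": [0,0,0.5],"dr": [0,0,0],"fingers": 1},
])

```text
time_s: 37.92
tool_pos: [0.6432, -0.0789, 0.0919]
tool_rot: [-180.0, -0.0, 89.7]
force: [-1.9, 0.6, 0.5]
grip_width: 0.0222
grasp_force: 30.0
```

Request:
step_arm([
  {"dp": [0,0,0.5],"dr": [0,0,0],"fingers": 1},
  {"dp": [0,0,0],"dr": [0,0,0],"fingers": 1},
  {"dp": [0,0,0],"dr": [0,0,0],"fingers": 1},
  {"dp": [0,0,0],"dr": [0,0,0],"fingers": 1},
  {"dp": [0,0,0],"dr": [0,0,0],"fingers": 1},
])

```text
time_s: 38.55
tool_pos: [0.6433, -0.079, 0.0919]
tool_rot: [180.0, -0.0, 89.7]
force: [-4.3, 1.0, 5.8]
grip_width: 0.0221
grasp_force: 30.0
```

Request:
step_arm([
  {"dp": [0,0,0],"dr": [0,0,0],"fingers": 0.3},
  {"dp": [0,0,0],"dr": [0,0,0],"fingers": 0.3},
  {"dp": [0,0,0],"dr": [0,0,0],"fingers": 0.3},
  {"dp": [0,0,-15],"dr": [0,0,0],"fingers": 0.3},
  {"dp": [0,0,-45],"dr": [0,0,0],"fingers": 0.3},
])

```text
time_s: 39.17
tool_pos: [0.6418, -0.0786, 0.1501]
tool_rot: [-179.7, 0.0, 89.7]
force: [0.8, 0.8, -0.2]
grip_width: 0.0591
grasp_force: 0.0
```

```bash
python3 - <<'E'
from h import *
weights()
E
```

```text
w [428.6 173.9] [124.9 292.5] [ 0.5882 -0.3859  0.0404] 0.0005
w [432.1 216.7] [127.  253.1] [ 0.4664 -0.3857  0.0411] 0.0008
```

Request:
step_arm([
  {"dp": [-31,-5.5,0],"dr": [0,0,0],"fingers": 0.3},
  {"dp": [-31,-5.5,0],"dr": [0,0,0],"fingers": 0.3},
  {"dp": [-31,-5.5,0],"dr": [0,0,0],"fingers": 0.3},
  {"dp": [-31,-5.5,0],"dr": [0,0,0],"fingers": 0.3},
  {"dp": [-31,-5.5,0],"dr": [0,0,0],"fingers": 0.3},
])

```text
time_s: 39.9
tool_pos: [0.6152, -0.2349, 0.1518]
tool_rot: [179.9, 0.0, 89.7]
force: [-0.1, 0.4, -0.6]
grip_width: 0.061
grasp_force: 0.0
```

Request:
step_arm([
  {"dp": [-31,-5.5,5],"dr": [0,0,0],"fingers": 0.3},
  {"dp": [-31,-5.5,5],"dr": [0,0,0],"fingers": 0.3},
  {"dp": [-31,-5.5,5],"dr": [0,0,0],"fingers": 0.3},
  {"dp": [-31,-5.5,5],"dr": [0,0,0],"fingers": 0.3},
  {"dp": [-28,-4,6],"dr": [0,0,0],"fingers": 0.3},
])

```text
time_s: 40.52
tool_pos: [0.5882, -0.3872, 0.1257]
tool_rot: [179.9, 0.0, 89.7]
force: [0.9, 0.9, -0.2]
grip_width: 0.0609
grasp_force: 0.0
```

Request:
step_arm([
  {"dp": [0,0,0],"dr": [0,0,0],"fingers": 0.3},
  {"dp": [0,0,0],"dr": [0,0,0],"fingers": 0.3},
  {"dp": [0,0,0],"dr": [0,0,0],"fingers": 0.3},
  {"dp": [0,0,0],"dr": [0,0,0],"fingers": 0.3},
  {"dp": [0,0,0],"dr": [0,0,0],"fingers": 0.3},
])

```text
time_s: 41.15
tool_pos: [0.5886, -0.385, 0.1252]
tool_rot: [180.0, -0.0, 89.8]
force: [-0.3, -0.2, 0.0]
grip_width: 0.0607
grasp_force: 0.0
```

```bash
python3 - <<'E'
from h import *
i=wcheck(.5884,-.3858)
plan([.5884,-.3858,.0515],90,5,.3)
E
```

```text
tool [ 0.5886 -0.385   0.1252] [ 1.7998e+02 -1.0000e-02  8.9770e+01]
blob (array([277.7, 208.3]), [204, 163, 135, 95, 7393]) exp [278. 216.] box centre at [ 0.5829 -0.3837] centroid [ 0.588  -0.3798]
[{"dp":[-0.1, 0.0, 14.7],"dr":[0,0,-0.001],"fingers":0.3},{"dp":[-0.1, 0.0, 14.8],"dr":[0,0,-0.001],"fingers":0.3},{"dp":[-0.2, -0.1, 14.7],"dr":[0,0,-0.001],"fingers":0.3},{"dp":[-0.1, 0.0, 14.7],"dr":[0,0,0.0],"fingers":0.3},{"dp":[-0.1, 0.0, 14.8],"dr":[0,0,-0.001],"fingers":0.3}]
```

Request:
step_arm([
  {"dp": [-0.5,0,15],"dr": [0,0,0],"fingers": 0.3},
  {"dp": [0,0,15],"dr": [0,0,0],"fingers": 0.3},
  {"dp": [0,0,15],"dr": [0,0,0],"fingers": 0.3},
  {"dp": [0,0,15],"dr": [0,0,0],"fingers": 0.3},
  {"dp": [0,0,13.5],"dr": [0,0,0],"fingers": 0.3},
])

```text
time_s: 41.82
tool_pos: [0.588, -0.386, 0.0501]
tool_rot: [-180.0, -0.0, 89.7]
force: [0.4, -0.1, 0.0]
grip_width: 0.0611
grasp_force: 0.0
```

Request:
step_arm([
  {"dp": [0,0,0],"dr": [0,0,0],"fingers": 1},
  {"dp": [0,0,0],"dr": [0,0,0],"fingers": 1},
  {"dp": [0,0,0],"dr": [0,0,0],"fingers": 1},
  {"dp": [0,0,0],"dr": [0,0,0],"fingers": 1},
  {"dp": [0,0,0],"dr": [0,0,0],"fingers": 1},
])

```text
time_s: 42.45
tool_pos: [0.5875, -0.3864, 0.0519]
tool_rot: [-179.9, -0.0, 89.7]
force: [-2.8, 0.7, 3.2]
grip_width: 0.022
grasp_force: 30.0
```

Request:
step_arm([
  {"dp": [0,0,-15],"dr": [0,0,0],"fingers": 1},
  {"dp": [0,0,-15],"dr": [0,0,0],"fingers": 1},
  {"dp": [0,0,-20],"dr": [0,0,0],"fingers": 1},
  {"dp": [0,0,-25],"dr": [0,0,0],"fingers": 1},
  {"dp": [0,0,0],"dr": [0,0,0],"fingers": 1},
])

```text
time_s: 43.08
tool_pos: [0.5898, -0.3876, 0.1302]
tool_rot: [179.7, 0.2, 89.7]
force: [-0.2, -0.4, -3.5]
grip_width: 0.0221
grasp_force: 30.0
```

Request:
step_arm([
  {"dp": [0,0,0],"dr": [0,0,0],"fingers": 1},
  {"dp": [0,0,0],"dr": [0,0,0],"fingers": 1},
  {"dp": [0,0,0],"dr": [0,0,0],"fingers": 1},
  {"dp": [0,0,0],"dr": [0,0,0],"fingers": 1},
  {"dp": [0,0,0],"dr": [0,0,0],"fingers": 1},
])

```text
time_s: 43.7
tool_pos: [0.5882, -0.3862, 0.1263]
tool_rot: [-180.0, -0.0, 89.7]
force: [-0.1, 0.1, -3.2]
grip_width: 0.0219
grasp_force: 30.0
```

```bash
python3 - <<'E'
from h import *
o=env.get_obs();print(o["tool_pos"])
plan([.642,-.141,.128],90,10,1)
E
```

```text
[ 0.58815978 -0.38619138  0.12633754]
[{"dp":[24.5, 5.3, -0.2],"dr":[0,0,-0.001],"fingers":1},{"dp":[24.6, 5.2, -0.1],"dr":[0,0,0.0],"fingers":1},{"dp":[24.5, 5.3, -0.2],"dr":[0,0,-0.001],"fingers":1},{"dp":[24.6, 5.3, -0.2],"dr":[0,0,0.0],"fingers":1},{"dp":[24.5, 5.3, -0.1],"dr":[0,0,-0.001],"fingers":1}]
[{"dp":[24.5, 5.4, -0.2],"dr":[0,0,0.0],"fingers":1},{"dp":[24.6, 5.3, -0.2],"dr":[0,0,-0.001],"fingers":1},{"dp":[24.5, 5.4, -0.1],"dr":[0,0,0.0],"fingers":1},{"dp":[24.5, 5.3, -0.2],"dr":[0,0,-0.001],"fingers":1},{"dp":[24.5, 5.4, -0.2],"dr":[0,0,0.0],"fingers":1}]
```

Request:
step_arm([
  {"dp": [24.5,5.5,0],"dr": [0,0,0],"fingers": 1},
  {"dp": [24.5,5.5,0],"dr": [0,0,0],"fingers": 1},
  {"dp": [24.5,5.5,0],"dr": [0,0,0],"fingers": 1},
  {"dp": [24.5,5.5,0],"dr": [0,0,0],"fingers": 1},
  {"dp": [24.5,5.5,0],"dr": [0,0,0],"fingers": 1},
])

```text
time_s: 44.32
tool_pos: [0.6165, -0.2631, 0.1267]
tool_rot: [180.0, -0.0, 89.7]
force: [-0.3, -0.1, -3.7]
grip_width: 0.0221
grasp_force: 30.0
```

Request:
step_arm([
  {"dp": [24.5,5.5,0],"dr": [0,0,0],"fingers": 1},
  {"dp": [24.5,5.5,0],"dr": [0,0,0],"fingers": 1},
  {"dp": [24.5,5,0],"dr": [0,0,0],"fingers": 1},
  {"dp": [24,5,0],"dr": [0,0,0],"fingers": 1},
  {"dp": [24,5,0],"dr": [0,0,0],"fingers": 1},
])

```text
time_s: 44.95
tool_pos: [0.6431, -0.1417, 0.1267]
tool_rot: [180.0, -0.0, 89.7]
force: [-0.2, 0.0, -4.0]
grip_width: 0.0221
grasp_force: 30.0
```

Request:
step_arm([
  {"dp": [0,0,0],"dr": [0,0,0],"fingers": 1},
  {"dp": [0,0,8],"dr": [0,0,0],"fingers": 1},
  {"dp": [0,0,8],"dr": [0,0,0],"fingers": 1},
  {"dp": [0,0,6],"dr": [0,0,0],"fingers": 1},
  {"dp": [0,0,4],"dr": [0,0,0],"fingers": 1},
])

```text
time_s: 45.58
tool_pos: [0.6426, -0.1429, 0.0998]
tool_rot: [-180.0, 0.0, 89.7]
force: [-0.7, -0.1, -3.6]
grip_width: 0.0222
grasp_force: 30.0
```

Request:
step_arm([
  {"dp": [0,0,0],"dr": [0,0,0],"fingers": 1},
  {"dp": [0,0,0],"dr": [0,0,0],"fingers": 1},
  {"dp": [0,0,0],"dr": [0,0,0],"fingers": 1},
  {"dp": [0,0,0],"dr": [0,0,0],"fingers": 1},
  {"dp": [0,0,0],"dr": [0,0,0],"fingers": 1},
])

```text
time_s: 46.2
tool_pos: [0.643, -0.1424, 0.1007]
tool_rot: [180.0, -0.0, 89.7]
force: [-0.2, 0.1, -4.2]
grip_width: 0.022
grasp_force: 30.0
```

Request:
step_arm([
  {"dp": [1,-0.5,3],"dr": [0,0,0],"fingers": 1},
  {"dp": [0,0,2.5],"dr": [0,0,0],"fingers": 1},
  {"dp": [0,0,2],"dr": [0,0,0],"fingers": 1},
  {"dp": [0,0,1],"dr": [0,0,0],"fingers": 1},
  {"dp": [0,0,0.5],"dr": [0,0,0],"fingers": 1},
])

```text
time_s: 46.82
tool_pos: [0.6423, -0.1414, 0.092]
tool_rot: [-180.0, -0.0, 89.7]
force: [-3.8, 1.6, 0.9]
grip_width: 0.0226
grasp_force: 30.0
```

Request:
step_arm([
  {"dp": [0,0,0.5],"dr": [0,0,0],"fingers": 1},
  {"dp": [0,0,0],"dr": [0,0,0],"fingers": 1},
  {"dp": [0,0,0],"dr": [0,0,0],"fingers": 1},
  {"dp": [0,0,0],"dr": [0,0,0],"fingers": 1},
  {"dp": [0,0,0],"dr": [0,0,0],"fingers": 1},
])

```text
time_s: 47.45
tool_pos: [0.6425, -0.1414, 0.0919]
tool_rot: [180.0, -0.0, 89.7]
force: [-4.0, 0.8, 5.6]
grip_width: 0.022
grasp_force: 30.0
```

Request:
step_arm([
  {"dp": [0,0,0],"dr": [0,0,0],"fingers": 0.3},
  {"dp": [0,0,0],"dr": [0,0,0],"fingers": 0.3},
  {"dp": [0,0,0],"dr": [0,0,0],"fingers": 0.3},
  {"dp": [0,0,-15],"dr": [0,0,0],"fingers": 0.3},
  {"dp": [0,0,-45],"dr": [0,0,0],"fingers": 0.3},
])

```text
time_s: 48.08
tool_pos: [0.6411, -0.1409, 0.15]
tool_rot: [-179.8, -0.0, 89.7]
force: [0.2, 0.4, 0.2]
grip_width: 0.0589
grasp_force: 0.0
```

```bash
python3 - <<'E'
from h import *
weights()
E
```

```text
w [432.1 216.7] [126.9 253.1] [ 0.4664 -0.3858  0.0411] 0.0009
```

Request:
step_arm([
  {"dp": [-24.5,-17.5,0],"dr": [0,0,0],"fingers": 0.3},
  {"dp": [-24.5,-17.5,0],"dr": [0,0,0],"fingers": 0.3},
  {"dp": [-24.5,-17.5,0],"dr": [0,0,0],"fingers": 0.3},
  {"dp": [-24.5,-17.5,0],"dr": [0,0,0],"fingers": 0.3},
  {"dp": [-24.5,-17.5,0],"dr": [0,0,0],"fingers": 0.3},
])

```text
time_s: 48.8
tool_pos: [0.5541, -0.2645, 0.1519]
tool_rot: [179.9, 0.0, 89.7]
force: [0.7, 0.2, -0.4]
grip_width: 0.0609
grasp_force: 0.0
```

Request:
step_arm([
  {"dp": [-24.5,-17.5,5],"dr": [0,0,0],"fingers": 0.3},
  {"dp": [-24.5,-17.5,5],"dr": [0,0,0],"fingers": 0.3},
  {"dp": [-24.5,-17.5,5],"dr": [0,0,0],"fingers": 0.3},
  {"dp": [-24.5,-17.5,5],"dr": [0,0,0],"fingers": 0.3},
  {"dp": [-23,-17,6],"dr": [0,0,0],"fingers": 0.3},
])

```text
time_s: 49.42
tool_pos: [0.4664, -0.3853, 0.1258]
tool_rot: [179.9, 0.0, 89.7]
force: [1.1, -0.1, -0.3]
grip_width: 0.0608
grasp_force: 0.0
```

Request:
step_arm([
  {"dp": [0,0,0],"dr": [0,0,0],"fingers": 0.3},
  {"dp": [0,0,0],"dr": [0,0,0],"fingers": 0.3},
  {"dp": [0,0,0],"dr": [0,0,0],"fingers": 0.3},
  {"dp": [0,0,0],"dr": [0,0,0],"fingers": 0.3},
  {"dp": [0,0,0],"dr": [0,0,0],"fingers": 0.3},
])

```text
time_s: 50.05
tool_pos: [0.4673, -0.3836, 0.1251]
tool_rot: [180.0, -0.0, 89.8]
force: [-0.4, -0.4, 0.2]
grip_width: 0.061
grasp_force: 0.0
```

```bash
python3 - <<'E'
from h import *
i=wcheck(.4664,-.3858)
plan([.4664,-.3858,.0515],90,5,.3)
E
```

```text
tool [ 0.4673 -0.3836  0.1251] [ 1.7999e+02 -1.0000e-02  8.9770e+01]
blob (array([277.9, 211.3]), [229, 168, 101, 86, 5861]) exp [277. 218.] box centre at [ 0.4676 -0.3827] centroid [ 0.4667 -0.3806]
[{"dp":[-0.4, -0.1, 14.7],"dr":[0,0,-0.001],"fingers":0.3},{"dp":[-0.4, -0.2, 14.7],"dr":[0,0,-0.001],"fingers":0.3},{"dp":[-0.4, -0.1, 14.7],"dr":[0,0,-0.001],"fingers":0.3},{"dp":[-0.5, -0.1, 14.7],"dr":[0,0,0.0],"fingers":0.3},{"dp":[-0.4, -0.1, 14.8],"dr":[0,0,-0.001],"fingers":0.3}]
```

Request:
step_arm([
  {"dp": [-1,-0.5,15],"dr": [0,0,0],"fingers": 0.3},
  {"dp": [-0.5,0,15],"dr": [0,0,0],"fingers": 0.3},
  {"dp": [0,0,15],"dr": [0,0,0],"fingers": 0.3},
  {"dp": [0,0,15],"dr": [0,0,0],"fingers": 0.3},
  {"dp": [0,0,13.5],"dr": [0,0,0],"fingers": 0.3},
])

```text
time_s: 50.72
tool_pos: [0.466, -0.3854, 0.0502]
tool_rot: [-180.0, -0.0, 89.7]
force: [-0.4, -0.5, -0.1]
grip_width: 0.0613
grasp_force: 0.0
```

Request:
step_arm([
  {"dp": [0,0,0],"dr": [0,0,0],"fingers": 1},
  {"dp": [0,0,0],"dr": [0,0,0],"fingers": 1},
  {"dp": [0,0,0],"dr": [0,0,0],"fingers": 1},
  {"dp": [0,0,0],"dr": [0,0,0],"fingers": 1},
  {"dp": [0,0,0],"dr": [0,0,0],"fingers": 1},
])

```text
time_s: 51.35
tool_pos: [0.4657, -0.3857, 0.0519]
tool_rot: [-180.0, -0.0, 89.7]
force: [-1.9, 0.0, 3.6]
grip_width: 0.0227
grasp_force: 30.0
```

Request:
step_arm([
  {"dp": [0,0,-15],"dr": [0,0,0],"fingers": 1},
  {"dp": [0,0,-15],"dr": [0,0,0],"fingers": 1},
  {"dp": [0,0,-20],"dr": [0,0,0],"fingers": 1},
  {"dp": [0,0,-25],"dr": [0,0,0],"fingers": 1},
  {"dp": [0,0,0],"dr": [0,0,0],"fingers": 1},
])

```text
time_s: 51.98
tool_pos: [0.4678, -0.387, 0.1296]
tool_rot: [179.7, 0.2, 89.7]
force: [1.1, -0.1, -4.6]
grip_width: 0.0222
grasp_force: 30.0
```

Request:
step_arm([
  {"dp": [0,0,0],"dr": [0,0,0],"fingers": 1},
  {"dp": [0,0,0],"dr": [0,0,0],"fingers": 1},
  {"dp": [0,0,0],"dr": [0,0,0],"fingers": 1},
  {"dp": [0,0,0],"dr": [0,0,0],"fingers": 1},
  {"dp": [0,0,0],"dr": [0,0,0],"fingers": 1},
])

```text
time_s: 52.6
tool_pos: [0.4662, -0.3856, 0.1264]
tool_rot: [-180.0, -0.0, 89.7]
force: [0.1, 0.1, -4.0]
grip_width: 0.0219
grasp_force: 30.0
```

```bash
python3 - <<'E'
from h import *
o=env.get_obs();print(o["tool_pos"])
plan([.6412,-.2035,.128],90,10,1)
E
```

```text
[ 0.46618494 -0.38555661  0.12635994]
[{"dp":[18.3, 17.4, -0.2],"dr":[0,0,-0.001],"fingers":1},{"dp":[18.3, 17.4, -0.1],"dr":[0,0,0.0],"fingers":1},{"dp":[18.2, 17.5, -0.2],"dr":[0,0,-0.001],"fingers":1},{"dp":[18.3, 17.4, -0.2],"dr":[0,0,0.0],"fingers":1},{"dp":[18.3, 17.5, -0.1],"dr":[0,0,-0.001],"fingers":1}]
[{"dp":[18.2, 17.4, -0.2],"dr":[0,0,0.0],"fingers":1},{"dp":[18.3, 17.5, -0.1],"dr":[0,0,-0.001],"fingers":1},{"dp":[18.2, 17.5, -0.2],"dr":[0,0,0.0],"fingers":1},{"dp":[18.2, 17.4, -0.2],"dr":[0,0,-0.001],"fingers":1},{"dp":[18.2, 17.5, -0.1],"dr":[0,0,0.0],"fingers":1}]
```

Request:
step_arm([
  {"dp": [18,17.5,0],"dr": [0,0,0],"fingers": 1},
  {"dp": [18,17.5,0],"dr": [0,0,0],"fingers": 1},
  {"dp": [18,17.5,0],"dr": [0,0,0],"fingers": 1},
  {"dp": [18,17.5,0],"dr": [0,0,0],"fingers": 1},
  {"dp": [18.5,17.5,0],"dr": [0,0,0],"fingers": 1},
])

```text
time_s: 53.22
tool_pos: [0.5549, -0.2949, 0.1265]
tool_rot: [180.0, 0.0, 89.7]
force: [-0.4, -0.4, -4.0]
grip_width: 0.0224
grasp_force: 30.0
```

Request:
step_arm([
  {"dp": [18.5,17.5,0],"dr": [0,0,0],"fingers": 1},
  {"dp": [18.5,17.5,0],"dr": [0,0,0],"fingers": 1},
  {"dp": [18,17.5,0],"dr": [0,0,0],"fingers": 1},
  {"dp": [18,17.5,0],"dr": [0,0,0],"fingers": 1},
  {"dp": [18,17.5,0],"dr": [0,0,0],"fingers": 1},
])

```text
time_s: 53.85
tool_pos: [0.6433, -0.2037, 0.1265]
tool_rot: [-180.0, 0.0, 89.7]
force: [0.7, 0.8, -4.1]
grip_width: 0.0222
grasp_force: 30.0
```

Request:
step_arm([
  {"dp": [0,0,0],"dr": [0,0,0],"fingers": 1},
  {"dp": [0,0,8],"dr": [0,0,0],"fingers": 1},
  {"dp": [0,0,8],"dr": [0,0,0],"fingers": 1},
  {"dp": [0,0,6],"dr": [0,0,0],"fingers": 1},
  {"dp": [0,0,4],"dr": [0,0,0],"fingers": 1},
])

```text
time_s: 54.48
tool_pos: [0.6417, -0.2052, 0.0999]
tool_rot: [-180.0, -0.0, 89.7]
force: [-0.3, 0.4, -4.7]
grip_width: 0.0222
grasp_force: 30.0
```

Request:
step_arm([
  {"dp": [0,0,0],"dr": [0,0,0],"fingers": 1},
  {"dp": [0,0,0],"dr": [0,0,0],"fingers": 1},
  {"dp": [0,0,0],"dr": [0,0,0],"fingers": 1},
  {"dp": [0,0,0],"dr": [0,0,0],"fingers": 1},
  {"dp": [0,0,0],"dr": [0,0,0],"fingers": 1},
])

```text
time_s: 55.1
tool_pos: [0.6422, -0.2049, 0.1006]
tool_rot: [180.0, -0.0, 89.7]
force: [0.7, 0.2, -3.7]
grip_width: 0.0219
grasp_force: 30.0
```

Request:
step_arm([
  {"dp": [1,-0.5,3],"dr": [0,0,0],"fingers": 1},
  {"dp": [0,0,2.5],"dr": [0,0,0],"fingers": 1},
  {"dp": [0,0,2],"dr": [0,0,0],"fingers": 1},
  {"dp": [0,0,1],"dr": [0,0,0],"fingers": 1},
  {"dp": [0,0,0.5],"dr": [0,0,0],"fingers": 1},
])

```text
time_s: 55.72
tool_pos: [0.6416, -0.2039, 0.092]
tool_rot: [-180.0, -0.0, 89.7]
force: [-1.8, 1.1, 1.1]
grip_width: 0.0223
grasp_force: 30.0
```

Request:
step_arm([
  {"dp": [0,0,0.5],"dr": [0,0,0],"fingers": 1},
  {"dp": [0,0,0],"dr": [0,0,0],"fingers": 1},
  {"dp": [0,0,0],"dr": [0,0,0],"fingers": 1},
  {"dp": [0,0,0],"dr": [0,0,0],"fingers": 1},
  {"dp": [0,0,0],"dr": [0,0,0],"fingers": 1},
])

```text
time_s: 56.35
tool_pos: [0.6417, -0.2039, 0.0919]
tool_rot: [180.0, -0.0, 89.7]
force: [-4.4, 1.8, 4.8]
grip_width: 0.0222
grasp_force: 30.0
```

Contact. I'll release, retreat upward and move aside to look.

Request:
step_arm([
  {"dp": [0,0,0],"dr": [0,0,0],"fingers": 0.3},
  {"dp": [0,0,0],"dr": [0,0,0],"fingers": 0.3},
  {"dp": [0,0,0],"dr": [0,0,0],"fingers": 0.3},
  {"dp": [0,0,-15],"dr": [0,0,0],"fingers": 0.3},
  {"dp": [0,0,-50],"dr": [0,0,0],"fingers": 0.3},
])

```text
time_s: 56.98
tool_pos: [0.6401, -0.203, 0.1546]
tool_rot: [-179.7, -0.1, 89.7]
force: [0.4, 0.2, 1.2]
grip_width: 0.0586
grasp_force: 0.0
```

Request:
step_arm([
  {"dp": [0,0,-50],"dr": [0,0,0],"fingers": 0.3},
  {"dp": [-35,-20,0],"dr": [0,0,0],"fingers": 0.3},
  {"dp": [-35,-20,0],"dr": [0,0,0],"fingers": 0.3},
  {"dp": [-35,-20,0],"dr": [0,0,0],"fingers": 0.3},
  {"dp": [-35,-20,0],"dr": [0,0,0],"fingers": 0.3},
])

```text
time_s: 57.6
tool_pos: [0.5606, -0.3449, 0.2074]
tool_rot: [179.9, 0.0, 89.7]
force: [-0.4, 0.2, 0.6]
grip_width: 0.0608
grasp_force: 0.0
```

Request:
step_arm([
  {"dp": [-35,-20,0],"dr": [0,0,0],"fingers": 0.3},
  {"dp": [-35,-20,0],"dr": [0,0,0],"fingers": 0.3},
  {"dp": [-35,-20,0],"dr": [0,0,0],"fingers": 0.3},
  {"dp": [0,0,0],"dr": [0,0,0],"fingers": 0.3},
  {"dp": [0,0,0],"dr": [0,0,0],"fingers": 0.3},
])

```text
time_s: 58.22
tool_pos: [0.501, -0.448, 0.2067]
tool_rot: [179.9, -0.0, 89.7]
force: [1.4, 0.5, 1.0]
grip_width: 0.0609
grasp_force: 0.0
```

```bash
python3 - <<'E'
from h import *
T=env.read_camera("top");S=env.read_camera("scene");print(env.get_obs()["tool_pos"])
a=cv2.resize(S[160:330,100:420],None,fx=2.4,fy=2.4,interpolation=cv2.INTER_CUBIC);b=cv2.resize(T[135:185,225:385],(768,240),interpolation=cv2.INTER_CUBIC)[:190]
cv2.imwrite("pics/f.png",np.vstack([a,b])[:600,:,::-1]);cv2.imwrite("pics/ft.png",T[:,:,::-1])
E
```

```text
[ 0.50185119 -0.44690201  0.20630821]
```

View pics/f.png

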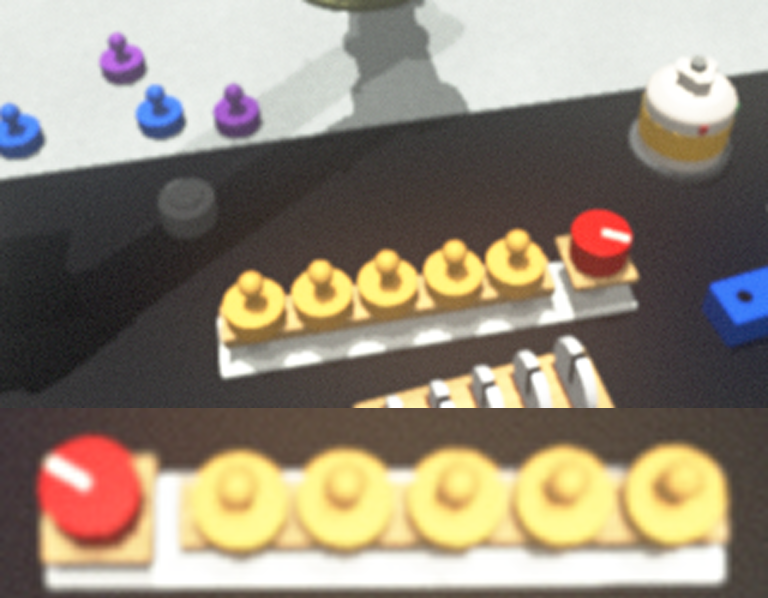

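View pics/ft.png

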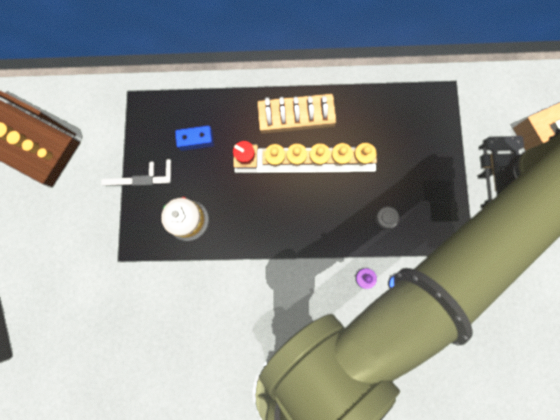

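Five weights stand upright and side by side on the rail, top-view centres about x = 274, 297, 320, 343 and 366 at y = 154. The cap is upright on its rest at (244,153), the jug is open, and the bystanders are unmoved. I'm handing the job in.

Request:
step_arm([
  {"dp": [0,0,0],"dr": [0,0,0],"fingers": 0.3},
  {"dp": [0,0,0],"dr": [0,0,0],"fingers": 0.3},
  {"dp": [0,0,0],"dr": [0,0,0],"fingers": 0.3},
  {"dp": [0,0,0],"dr": [0,0,0],"fingers": 0.3},
  {"dp": [0,0,0],"dr": [0,0,0],"fingers": 0.3},
])

```text
time_s: 58.95
tool_pos: [0.5004, -0.4483, 0.206]
tool_rot: [-180.0, -0.0, 89.7]
force: [0.3, 0.2, -0.4]
grip_width: 0.061
grasp_force: 0.0
```

```bash
python3 -c "
from h import *
print(env.sign_off())"
```

```text
the job is handed in; nothing more can be done
None
```

The job is handed in: the cap is off and upright on its rest, all five brass weights stand upright and centred on the rail, and the other things on the bench were left in place; no verdict came back.

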